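# Couple the gas capsule to the table grill and load it with toast

## Task

Get the little table grill ready: stand the gas capsule neck down in the grill's coupler, pull the coupler's spring sleeve fully down so that the capsule drops home, and let the sleeve spring back up to lock it. Then slide the turner under each slice of bread on the wooden rack, lift it over and set it down flat on the grill bars, never touching the bread with the fingers, and finally lay the turner down flat on the worktop. Leave the other things on the worktop where they are.

Things in the scene. Friction and masses are not known exactly. Their poses are not given: they have to be found in the camera images.
- rack: Wooden bread rack, fixed, 120 (its x) x 222 (its y) mm; origin at the centre of its underside on the worktop, z up. Three bays at its y = -72, 0, +72 mm. Each bay is a pair of rails along its x axis, 110 mm long, 6 mm wide, 46 mm clear between the two rails, standing on a 6 mm board; rail tops are 24 mm above the worktop, so 18 mm clear height under a slice. The rails are open at both ends; work from its -x end (towards the robot).
- grill: Table grill, fixed, steel tray 120 x 222 mm with origin at the centre of its underside on the worktop, z up. Same three bays of bars as the rack (bays at its y = -72, 0, +72 mm, 46 mm clear between the bars of a pair, tops 24 mm high, 110 mm long along its x, tray floor 6 mm high); a 30 mm high burner housing closes its far (+x) side from x = +60 mm. The coupler stands beside it at its x = +20 mm, y = -160 mm.
- coupler_mouth (a point): Centre of the mouth of the upright coupler tube (axis vertical, bore 26.4 mm, tube top 71 mm above the worktop, 4 mm below the rim of the sleeve round it). Two spring jaws close the bore 20 mm below the mouth: a capsule put in neck down stands on them until the sleeve is pulled down, then drops 14 mm by its own weight until its shoulder rests on the mouth.
- sleeve_grip (a point): Point on the axis of the coupler's sliding sleeve, 10 mm below its rim, at the height to grip. The sleeve is a steel ring 30 mm tall, 52 mm in outer diameter with a 56 mm flange on its top 6 mm, 40 mm bore; its rim is 75 mm above the worktop when it is up. It may be gripped across its diameter from above with the fingers either side of the capsule.
- sleeve (a joint): Travel of the sleeve, m: 0 fully up (sprung forward, locked), 0.012 fully pulled down. Spring 4.4 N at 0, 11 N at 0.012. The jaws are clear of the bore from about 0.010.
- capsule_mid (a point): Aluminium gas capsule, 54 mm tall, 150 g or so, standing upright neck down. This point is on its axis, 44 mm above the tip of the neck and 10 mm below the top: the middle of the body, which is 32 mm in diameter and 20 mm tall. The neck below it is 34 mm long, 24 mm in diameter, chamfered at the tip, with a groove for the jaws. z of the point is 95 mm when it stands on the jaws and 81 mm when it is home.
- turner_grip (a point): Bridge-handled steel turner lying on its flat plate, 120 g. Point: centre of the handle bar, 47 mm above the underside; bar 94 mm long (turner x), 18 mm wide, 22 mm high, 33 mm clear under it between posts at x = -40 and +40 mm. A base plate 60 mm wide (wider than the gap between rails), 3 mm thick, lies below the bar from x = -55 to +45 mm. Turner x points to the blade.
- turner_blade (a point): Middle of the top face of the turner's blade, 115 mm ahead (x) of the handle's centre and 3 mm above the underside; same axes. The blade is flat, 3 mm thick, 30 mm wide, from 38 mm ahead of this point to 40 mm behind it, joined to the base plate by a 24 mm wide neck.
- toast1_mid (a point): Centre of a slice of toast, 64 x 64 x 14 mm, 30 g, lying flat across a pair of rails; may be absent.
- toast2_mid (a point): Centre of another slice, same size; may be absent.
- toast3_mid (a point): Centre of another slice, same size; may be absent.
- salt: Salt shaker, 44 mm wide, 90 mm tall, bystander; origin at the centre of its underside.
- sweet_pink: Wrapped pink sweet, 31 x 61 x 15 mm, bystander; origin at its underside.
- matches: Matchbox, 36 x 54 x 17 mm, bystander; origin at its underside.
- peg_wood: Wooden clothes peg, 15 x 72 x 12 mm, bystander; origin at its underside.
Mind the look-alikes: they are no part of the job. Leave any purple look-alike of the part that bears toast1_mid alone.

How it is judged:
By the outcome, as a careful person would: the job done as asked, in the order asked, and still so for the second after the job is handed in, with the robot touching nothing.
Of toast1, toast2, toast3 only 2 to 3 are there at a start; the rules pass over those that are not, and their reading is None.
At some moment in a run one of turner may be knocked a few centimetres aside while the robot is not near it.
It also fails if it takes over 208 s, if anything falls off the work surface, if the arm or the gripper's body presses on something with over 40 N, if the wrist force passes 120 N, or if a joint passes its speed limit or range.

## Robot

A 7-joint arm with a two-finger parallel gripper is mounted at the origin on a cart in front of the work surface, level with it; the furniture and walls round the work are solid. World frame = base frame: x ahead of the robot, y to its left, z up, the work surface at z = 0. Lengths are in mm, angles in rad, forces in N, time in s.
With the tool pointing down it reaches from about 425 to 950 mm from the base axis. Payload 4.7 kg.
Tool frame: the origin (TCP) lies at the very end of the fingers, on their centre line; the grasp point (between the pads) lies 19 mm behind it; z points along the fingers, y is the line along which they close (so a half turn about z gives the same grasp; the last joint's range is limited). The gripper opens to 87 mm and grips with 3 to 60 N. Pads are 19 mm wide; open, the fingers measure 117 mm over their backs; the gripper's body (75 mm by 190 mm) begins 51 mm behind the grasp point.
Start: joints at [1.071, 0.469, -0.049, 1.532, 0.024, 1.141, -0.082], TCP at [306.227, -601.56, 222.573] pointing down, gripper open.
Joint ranges: [-2.59, 2.59], [-0.33, 1.99], [-1.39, 1.29], [0.1, 2.45], [-1.04, 4.18], [0.21, 1.99], [-2.66, 2.66]. Speed limits (rad/s): [2.57, 2.57, 3.14, 3.14, 3.14, 3.14, 3.14].

## Interface

Orientations are given as [roll, pitch, yaw] about the fixed x, y, z axes, in that order (R = Rz(yaw) Ry(pitch) Rx(roll)).
In Python, from rig import observe, capture, camera_info, close_job, spot_in, mark_of gives the robot as it stands. The module is installed in compiled form; this text tells all that it offers.
- The arm moves only by the tool move_arm, never from a script. Its argument "motion" is a list of rows, each a list of 5 numbers: the opening, from 0 (shut) to 1 (fully open), then the shift along the tool's x, y, z in cm, then the turn about the tool's z in degrees. In form: [[claw, tx, ty, tz, yaw], ...]. A call has exactly 5 rows; each row shifts and turns the commanded pose from where the row before left it, along the tool's axes as they then stand; what a row does not reach is not made up. A row lasts 1/8 s, in which the tool goes at most 62.5 mm and 10.7 degrees, less where a joint would pass 70% of its speed; a pose out of reach is approached as far as the arm can. A call with a gripper value outside its range is refused whole. The fingers move at their own pace and stop on an object; "grip_force" is the grip in N (left out, the last holds). Time passes only in rows, so rows that do not move let the fingers close, or fill a call up. It gives the time, the measured TCP pose, the force and the opening at its end, in the units of the state.
- observe(): the state, without advancing time (a new reading comes with each control period).
- capture(name): name is "scene" or "top" or "wrist"; returns (picture, depth): 480x640x3 uint8, red, green, blue; 480x640 float32, mm along the optical axis (not along the pixel's ray), 0 where there is no reading.
- camera_info(name): a dict with "fx", "fy", "cx", "cy" (pixels), "k1" (the pictures are not rectified: a ray, as slopes to the right and down, at radius r is drawn at 1 + k1 r^2 times it, then the intrinsics apply), "world_from_camera" (4x4, takes a point from camera to world coordinates); the wrist camera has in their place "tool_from_camera" (4x4, takes a point from camera to tool coordinates, whose origin is the TCP and whose axes are the flange's). Camera axes: x right, y down, z forward; pixel columns grow to the right and rows downward; lengths in mm; the calibration is good to about 2 mm. A picture is of the moment at which its call begins: read the wrist's pose just before it. camera_info takes no time and is no camera call.
- close_job(): hands the job in, once; it reports no verdict.
Trained networks look in the newest picture that a camera, given by its name, has taken for a name from the list of things; names that differ only in an ending like _2 or _b are one class to them, and where a whole thing is asked for, a point or a joint stands for the part that bears it (a point fixed in the world has none). Each returns a list of dicts, best first, with "confidence" (0 to 1); they miss things now and then, are a little off and sometimes report something else, mostly with a low value. They report only what shows in the picture. A call takes as long as a camera call. They do not tell look-alikes from the thing itself.
- spot_in(camera, thing): "uv" ([column, row] in pixels, amid what is visible of it).
- mark_of(camera, thing): "uv" ([column, row] in pixels: a listed point, or the origin of a listed thing).
The state is a dict: "clock": time; "joints": joint angles; "joint_velocities": joint speeds; "joint_efforts": joint torques, N m; "tcp_pos": TCP position; "eef_rot": TCP orientation; "wrist_force": force on the tool from outside, world axes, zero at the start; "wrist_torque": the same for the moment, N m; "opening": opening from 0.0 (shut) to 1.0 (fully open).
Only numpy, scipy, OpenCV 4.12 (cv2) and the standard library are available. Lean on these libraries where they do the work, as an engineer would, in place of code of your own. Each camera call takes 0.05 s, during which the arm holds its last target. There are 200 camera calls.

## Working session

There is one attempt and no reset: what is moved stays moved. The work goes in short steps, Python scripts to look and compute and a tool call to move; the robot and the scene stay as the last step left them, time stands still between calls to the robot, and variables do not carry over. Pictures are saved under pics/ and viewed, on a budget of 14 in all, crops included, one or two more only if the job needs it, and the job is handed in when it is done.

Besides the shell and the picture viewer there is one more tool, called after ">>>" as name(argument=value, ...), one argument or row to a line, values as JSON. move_arm: Moves the arm, as the interface text tells. Its arguments: {"type":"object","properties":{"motion":{"type":"array","items":{"type":"array","items":{"type":"number"}}},"grip_force":{"type":"number"}},"required":["motion"]}

```bash
mkdir -p pics; cat > h.py <<'E'
import numpy as np, cv2
from scipy.spatial.transform import Rotation as R
from rig import observe, capture, camera_info, close_job, spot_in, mark_of
def tool():
    s=observe(); T=np.eye(4); T[:3,:3]=R.from_euler('xyz',s['eef_rot']).as_matrix(); T[:3,3]=s['tcp_pos']; return T
def wfc(cam,T=None):
    i=camera_info(cam)
    return i['world_from_camera'] if 'world_from_camera' in i else (tool() if T is None else T)@np.array(i['tool_from_camera'])
def ray(cam,uv,T=None):
    i=camera_info(cam); x=(uv[0]-i['cx'])/i['fx']; y=(uv[1]-i['cy'])/i['fy']
    a,b=x,y
    for _ in range(20):
        f=1+i['k1']*(a*a+b*b); a,b=x/f,y/f
    W=np.array(wfc(cam,T)); return W[:3,3],W[:3,:3]@np.array([a,b,1.])
def at_z(cam,uv,z,T=None):
    o,d=ray(cam,uv,T); return o+d*(z-o[2])/d[2]
def at_d(cam,uv,depth,T=None):
    o,d=ray(cam,uv,T); u,v=int(round(uv[0])),int(round(uv[1])); p=depth[max(v-1,0):v+2,max(u-1,0):u+2]; p=p[p>0]
    return o+d*np.median(p) if len(p) else None
def save(n,im): cv2.imwrite('pics/'+n+'.png',cv2.cvtColor(im,cv2.COLOR_RGB2BGR))
E
python3 - <<'E'
from h import *
np.set_printoptions(precision=1,suppress=True)
s=observe(); print(s['clock'],s['tcp_pos'],s['eef_rot'],s['opening'])
for c in ['scene','top']:
    im,d=capture(c); save(c+'0',im); np.save(c+'0.npy',d)
    print(c,np.array(camera_info(c)['world_from_camera'])[:3,3])
    for t in ['rack','grill','coupler_mouth','sleeve_grip','capsule_mid','turner_grip','turner_blade','toast1_mid','salt','matches']:
        for m in mark_of(c,t)[:5]:
            p=at_d(c,m['uv'],d); print(t,np.round(m['uv']),round(m['confidence'],2),p)
E
```

```text
0.0 [ 305.9 -601.   221.5] [-3.1  0.   0.5] 0.9979121522166731
scene [ 44.1 720.1 693.1]
rack [198. 300.] 0.75 [612.4 305.8   6.6]
rack [175. 309.] 0.29 [605.2 368.2  37.8]
grill [308. 216.] 0.98 [580.5 -56.   20.8]
grill [336. 168.] 0.5 [ 619.1 -250.5   60. ]
coupler_mouth [338. 167.] 0.83 [ 616.  -253.4   61.6]
coupler_mouth [324. 392.] 0.44 [270.6 347.4  15.6]
sleeve_grip [341. 164.] 0.71 [ 608.8 -258.4   70.6]
sleeve_grip [308. 214.] 0.65 [597.6 -78.9   8.5]
capsule_mid [372. 207.] 0.7 [ 448.3 -152.1   46.6]
capsule_mid [340. 168.] 0.34 [ 605.5 -249.8   62.4]
turner_grip [283. 333.] 0.73 [384.5 309.6  56.8]
turner_blade [245. 393.] 0.76 [387.9 418.    3.5]
turner_blade [287. 331.] 0.62 [382.7 301.2  55.8]
toast1_mid [216. 266.] 0.64 [629.  230.3  36.5]
salt [236. 247.] 0.95 [669.9 124.3   0.4]
matches [326. 390.] 0.84 [270.  342.9  16.7]
top [ 372.    78.1 1252.8]
rack [227. 173.] 0.74 [622.9 299.    4.8]
rack [387. 185.] 0.6 [597.3 -82.2   6.8]
coupler_mouth [461. 176.] 0.78 [ 615.6 -250.2   35.4]
capsule_mid [425. 245.] 0.71 [ 453.3 -160.3   53.9]
turner_grip [221. 272.] 0.93 [388.4 298.1  57.7]
turner_grip [174. 270.] 0.66 [392.2 418.    2.4]
turner_blade [173. 271.] 0.75 [390.  419.9   3. ]
toast1_mid [257. 170.] 0.76 [625.2 223.7  39.7]
toast1_mid [321. 240.] 0.67 [464.9  75.   15.4]
matches [206. 320.] 0.63 [277.6 336.3  17.7]
```

```bash
python3 - <<'E'
import cv2
a=cv2.imread('pics/scene0.png');b=cv2.imread('pics/top0.png')
cv2.imwrite('pics/scene0c.png',cv2.resize(a[110:470,90:570],(800,600),interpolation=3))
cv2.imwrite('pics/top0c.png',cv2.resize(b[90:390,110:510],(800,600),interpolation=3))
E
```

```text
(no output)
```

View pics/scene0c.png

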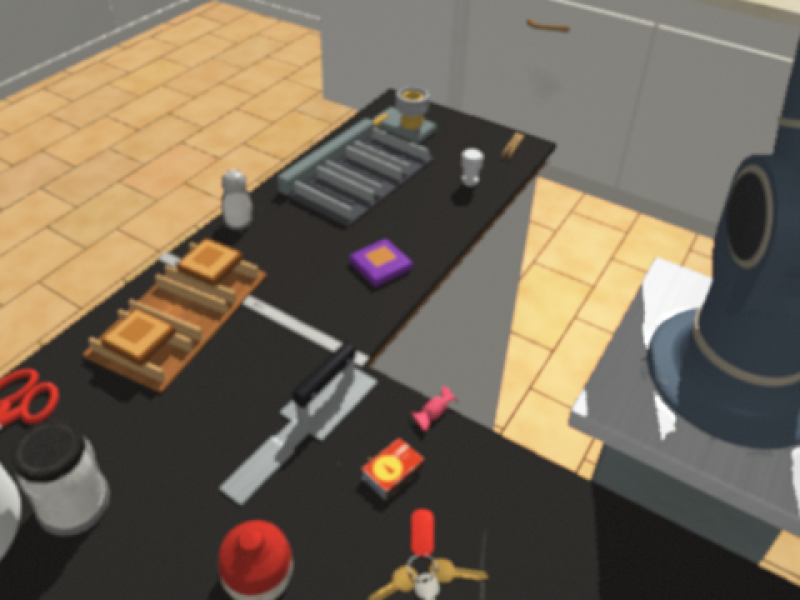

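View pics/top0c.png

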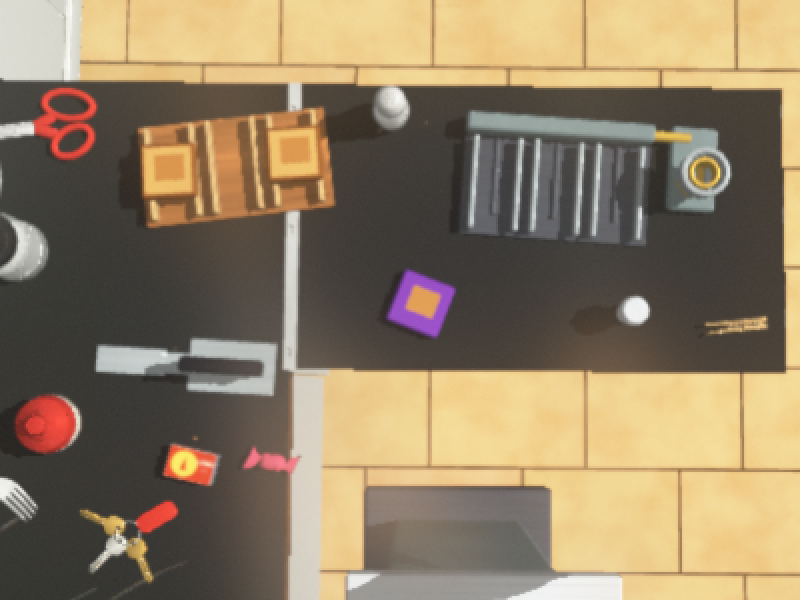

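The scene view shows the rack holding two slices in its outer bays, at crop pixels (208,258) and (138,332), with the middle bay empty. The grill and coupler are at upper centre with the coupler at (412,100). The capsule stands at (472,165), the purple look-alike slice at (380,262) and the turner at (320,390). The top view agrees: slices (168,168) and (293,152), coupler (706,172), capsule (635,310), turner (190,365), purple slice (421,303).

Candidates:
- **Capsule:** the white-topped thing at top crop (635,310). The salt shaker at (391,105) is taller, so it is not the capsule.
- **Toast:** the two on the rack. The purple one at (421,303) stays where it is.

```bash
cat >> h.py <<'E'
np.set_printoptions(precision=1,suppress=True)
def go(x=None,y=None,z=None,yaw=None):
    """print needed shift in tool axes (cm) and turn (deg)"""
    T=tool(); e=R.from_matrix(T[:3,:3]).as_euler('xyz')
    p=T[:3,3]; g=np.array([p[0] if x is None else x,p[1] if y is None else y,p[2] if z is None else z])
    dyaw=0 if yaw is None else (np.degrees(e[2])-yaw)
    dyaw=(dyaw+180)%360-180
    print('tool cm',np.round(T[:3,:3].T@(g-p)/10,2),'turn',round(dyaw,1),'now',p,'yaw',round(np.degrees(e[2]),1))
E
python3 - <<'E'
from h import *
print(np.array(camera_info('wrist')['tool_from_camera'])); print(camera_info('wrist'))
for c in ['scene','top']:
    im,d=capture(c)
    for t,z in [('capsule_mid',44),('coupler_mouth',71),('turner_grip',47),('turner_blade',3),('toast1_mid',31)]:
        for m in mark_of(c,t)[:3]: print(c,t,np.round(m['uv']),round(m['confidence'],2),at_z(c,m['uv'],z))
print(observe()['eef_rot'])
go(440,-157,222)
E
```

```text
[[   0.    -1.    -0.3   81.4]
 [   1.     0.    -0.     0.3]
 [   0.    -0.3    1.  -163. ]
 [   0.     0.     0.     1. ]]
{'fx': 378.8101936224772, 'fy': 378.8101936224772, 'cx': 320.949673775817, 'cy': 238.69043040426496, 'k1': -0.004491707292460645, 'tool_from_camera': array([[   0. ,   -1. ,   -0.3,   81.4],
       [   1. ,    0. ,   -0. ,    0.3],
       [   0. ,   -0.3,    1. , -163. ],
       [   0. ,    0. ,    0. ,    1. ]])}
scene capsule_mid [373. 209.] 0.78 [ 445.4 -149.9   44. ]
scene turner_grip [284. 330.] 0.93 [392.1 296.9  47. ]
scene turner_blade [244. 392.] 0.88 [389.5 418.5   3. ]
scene toast1_mid [318. 268.] 0.91 [445.7 104.7  31. ]
scene toast1_mid [215. 267.] 0.79 [633.  227.9  31. ]
top capsule_mid [427. 245.] 0.59 [ 454.2 -167.5   44. ]
top coupler_mouth [463. 177.] 0.62 [ 606.7 -245.5   71. ]
top coupler_mouth [177. 272.] 0.49 [388.5 391.2  71. ]
top turner_grip [219. 271.] 0.98 [389.9 304.2  47. ]
top turner_blade [174. 271.] 0.81 [391.4 417.8   3. ]
top turner_blade [307. 146.] 0.56 [692.2 108.3   3. ]
top toast1_mid [256. 167.] 0.97 [632.9 227.7  31. ]
top toast1_mid [319. 240.] 0.81 [463.3  79.2  31. ]
top toast1_mid [231. 172.] 0.72 [620.1 285.2  31. ]
[ 3.1 -0.   0.5]
tool cm [ 32.1 -33.5   0.1] turn 0 now [ 306.2 -601.6  222.6] yaw 27.0
```

>>> move_arm(
  motion=[
    [1, 3.2, -3.3, 0, 0],
    [1, 3.2, -3.3, 0, 0],
    [1, 3.2, -3.3, 0, 0],
    [1, 3.2, -3.3, 0, 0],
    [1, 3.2, -3.3, 0, 0],
  ],
)

```text
clock: 2.33
tcp_pos: [374.4, -380.5, 222.8]
eef_rot: [3.141, -0.0, 0.471]
wrist_force: [0.1, 0.2, 0.3]
opening: 0.996
```

>>> move_arm(
  motion=[
    [1, 3.2, -3.3, 0, 0],
    [1, 3.2, -3.3, 0, 0],
    [1, 3.2, -3.3, 0, 0],
    [1, 3.2, -3.3, 0, 0],
    [1, 3.2, -3.3, 0, 0],
  ],
)

```text
clock: 2.95
tcp_pos: [442.1, -160.9, 222.9]
eef_rot: [3.141, -0.001, 0.471]
wrist_force: [0.4, 0.1, 0.6]
opening: 0.998
```

>>> move_arm(
  motion=[
    [1, 0, 0, 0, 9],
    [1, 0, 0, 0, 9],
    [1, 0, 0, 0, 9],
    [1, 0, 0, 0, 0],
    [1, 0, 0, 0, 0],
  ],
)

```text
clock: 3.58
tcp_pos: [441.8, -162.3, 222.7]
eef_rot: [3.141, -0.0, 0.002]
wrist_force: [0.1, 1.0, -1.1]
opening: 1.0
```

```bash
python3 - <<'E'
from h import *
T=tool(); im,d=capture('wrist'); save('w1',im); np.save('w1.npy',d)
for t,z in [('capsule_mid',44)]:
    for m in mark_of('wrist',t)[:3]: print(t,np.round(m['uv']),round(m['confidence'],2),at_z('wrist',m['uv'],z,T))
go()
# capsule top by depth: points near with z>48
H,W=d.shape; vs,us=np.nonzero(d>0); i=camera_info('wrist'); Wc=wfc('wrist',T)
P=np.stack([(us-i['cx'])/i['fx'],(vs-i['cy'])/i['fy'],np.ones(len(us))],1)*d[vs,us][:,None]
P=P@Wc[:3,:3].T+Wc[:3,3]
m=(P[:,2]>48)&(P[:,2]<62)&(abs(P[:,0]-452)<50)&(abs(P[:,1]+157)<50)
Q=P[m]; print(len(Q),Q.mean(0),Q.min(0),Q.max(0), us[m].mean(),vs[m].mean())
E
```

```text
capsule_mid [328. 202.] 0.96 [ 452.4 -169.    44. ]
tool cm [0. 0. 0.] turn 0 now [ 441.7 -162.3  222.6] yaw 0.1
967 [ 454.7 -166.9   54.3] [ 438.2 -182.5   48.5] [ 469.8 -151.9   57. ] 325.7042399172699 201.69596690796277
```

View pics/w1.png

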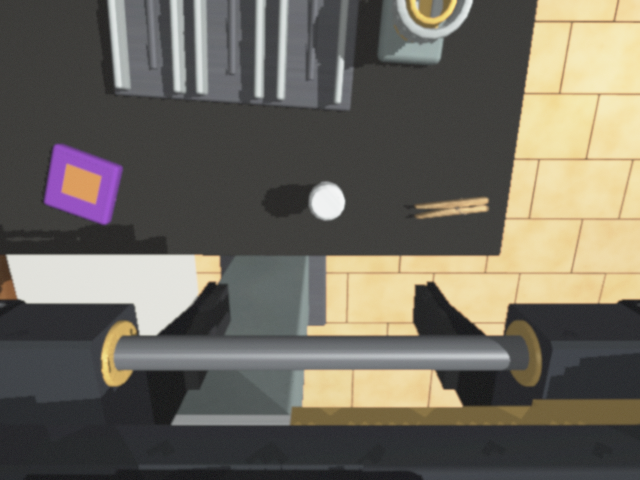

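The crop shows the capsule at (327,201), the coupler at (435,5), the peg at (450,207) and the purple slice at (83,183). Depth puts the capsule top at z = 54 mm and about 32 mm across, so it is the capsule.

>>> move_arm(
  motion=[
    [1, 1.27, 0.47, 0, 0],
    [1, 0, 0, 5, 0],
    [1, 0, 0, 5, 0],
    [1, 0, 0, 5, 0],
    [1, 0, 0, 2.5, 0],
  ],
)

```text
clock: 4.3
tcp_pos: [453.9, -166.9, 44.9]
eef_rot: [-3.14, 0.003, 0.0]
wrist_force: [-0.5, 0.7, -0.5]
opening: 1.006
```

>>> move_arm(
  motion=[
    [1, 0, 0, 2, 0],
    [1, 0, 0, 0, 0],
    [0.2, 0, 0, 0, 0],
    [0.2, 0, 0, 0, 0],
    [0.2, 0, 0, 0, 0],
  ],
  grip_force=25,
)

```text
clock: 4.92
tcp_pos: [455.0, -167.3, 28.3]
eef_rot: [3.141, -0.002, -0.001]
wrist_force: [-0.6, 0.9, -0.5]
opening: 0.741
```

>>> move_arm(
  motion=[
    [0.2, 0, 0, 0, 0],
    [0.2, 0, 0, 0, 0],
    [0.2, 0, 0, -3, 0],
    [0.2, 0, 0, -6, 0],
    [0.2, 0, 0, -5, 0],
  ],
)

```text
clock: 5.55
tcp_pos: [454.5, -167.0, 169.5]
eef_rot: [3.141, -0.001, -0.0]
wrist_force: [1.5, -0.7, -0.1]
opening: 0.228
```

```bash
python3 - <<'E'
from h import *
s=observe(); print(s['opening'],s['wrist_force']); go(520,-240)
T=tool(); im,d=capture('wrist'); save('w2',im)
for m in mark_of('wrist','coupler_mouth')[:3]: print(np.round(m['uv']),round(m['confidence'],2),at_z('wrist',m['uv'],71,T))
vs,us=np.nonzero(d>0); i=camera_info('wrist'); Wc=wfc('wrist',T)
P=np.stack([(us-i['cx'])/i['fx'],(vs-i['cy'])/i['fy'],np.ones(len(us))],1)*d[vs,us][:,None]
P=P@Wc[:3,:3].T+Wc[:3,3]
m=(P[:,2]>66)&(P[:,2]<85)&(abs(P[:,0]-612)<50)&(abs(P[:,1]+248)<50)
Q=P[m]; print(len(Q),Q.mean(0),Q.min(0),Q.max(0),us[m].min(),vs[m].min())
E
```

```text
0.22760440279943364 [ 1.5 -0.7 -0.1]
tool cm [6.5 7.3 0. ] turn 0 now [ 454.5 -167.   169.5] yaw -0.0
2329 [ 594.  -243.1   73.5] [ 581.2 -270.1   66. ] [ 607.  -215.8   78.5] 400 0
```

The fingers close slowly, so the lift probably came too early. I'll check the capsule.

```bash
python3 - <<'E'
from h import *
im,d=capture('top'); save('t2',cv2.resize(im[90:390,240:520],(800,600)))
for m in mark_of('top','capsule_mid')[:3]: print(np.round(m['uv']),m['confidence'],at_z('top',m['uv'],44))
E
python3 -c "
import cv2,numpy as np
a=cv2.imread('pics/w2.png');b=cv2.imread('pics/t2.png')
cv2.imwrite('pics/j2.png',np.hstack([cv2.resize(a,(400,300)),cv2.resize(b,(400,300))]))"
```

```text
[174. 272.] 0.48 [386.8 405.4  44. ]
```

View pics/j2.png

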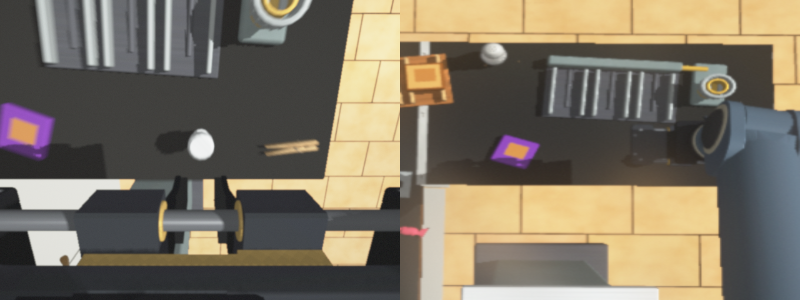

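The capsule still stands on the worktop, at left-half pixel (200,143). I'll find it again, then open and regrip with more closing time.

>>> move_arm(
  motion=[
    [0.7, 0, 0, 0, 0],
    [0.7, 0, 0, 0, 0],
    [0.7, 0, 0, 0, 0],
    [0.7, 0, 0, 0, 0],
    [0.7, 0, 0, 0, 0],
  ],
)

```text
clock: 6.38
tcp_pos: [454.4, -167.0, 167.4]
eef_rot: [-3.142, 0.0, -0.0]
wrist_force: [-0.0, 0.5, -0.1]
opening: 0.658
```

```bash
cat >> h.py <<'E'
def cloud(cam,T=None):
    T=tool() if (T is None and cam=='wrist') else T
    im,d=capture(cam); vs,us=np.nonzero(d>0); i=camera_info(cam); Wc=np.array(wfc(cam,T))
    x=(us-i['cx'])/i['fx'];y=(vs-i['cy'])/i['fy'];f=1+i['k1']*(x*x+y*y)
    P=np.stack([x/f,y/f,np.ones(len(us))],1)*d[vs,us][:,None]
    return im,d,P@Wc[:3,:3].T+Wc[:3,3],us,vs
def box(P,cx,cy,r,z0,z1):
    m=(P[:,2]>z0)&(P[:,2]<z1)&(abs(P[:,0]-cx)<r)&(abs(P[:,1]-cy)<r); return m
E
python3 - <<'E'
from h import *
T=tool(); im,d,P,us,vs=cloud('wrist',T)
Q=P[box(P,455,-167,45,50,62)]; print(len(Q),Q.mean(0),Q.min(0),Q.max(0))
for m in mark_of('wrist','capsule_mid')[:3]: print(np.round(m['uv']),m['confidence'],at_z('wrist',m['uv'],44,T))
print(observe()['opening']);go(z=28)
E
```

```text
1289 [ 454.8 -167.    54.2] [ 438.4 -182.8   50. ] [ 469.8 -151.3   56.9]
[324. 230.] 0.7 [ 454.3 -170.1   44. ]
0.6817605940661003
tool cm [-0.  -0.  13.9] turn 0 now [ 454.4 -167.   167.5] yaw -0.0
```

>>> move_arm(
  motion=[
    [0.7, 0, 0, 5, 0],
    [0.7, 0, 0, 5, 0],
    [0.7, 0, 0, 3.9, 0],
    [0.7, 0, 0, 0, 0],
    [0, 0, 0, 0, 0],
  ],
  grip_force=25,
)

```text
clock: 7.1
tcp_pos: [455.6, -167.2, 29.7]
eef_rot: [3.141, -0.002, -0.0]
wrist_force: [-0.6, 0.8, 0.3]
opening: 0.647
```

>>> move_arm(
  motion=[
    [0, 0, 0, 0, 0],
    [0, 0, 0, 0, 0],
    [0, 0, 0, 0, 0],
    [0, 0, 0, 0, 0],
    [0, 0, 0, 0, 0],
  ],
)

```text
clock: 7.72
tcp_pos: [455.1, -167.2, 29.4]
eef_rot: [3.141, -0.001, -0.0]
wrist_force: [-0.6, 0.1, 6.7]
opening: 0.355
```

>>> move_arm(
  motion=[
    [0, 0, 0, 0, 0],
    [0, 0, 0, -3, 0],
    [0, 0, 0, -5, 0],
    [0, 0, 0, -6, 0],
    [0, 0, 0, 0, 0],
  ],
)

```text
clock: 8.35
tcp_pos: [457.4, -167.8, 172.8]
eef_rot: [3.138, -0.01, -0.001]
wrist_force: [-0.2, 0.3, -2.5]
opening: 0.358
```

```bash
python3 - <<'E'
from h import *
s=observe(); print(s['opening'],s['wrist_force']); go(560,-240)
E
```

```text
0.35811508279974336 [-0.2  0.3 -2.5]
tool cm [10.3  7.2  0.1] turn 0 now [ 457.4 -167.8  172.8] yaw -0.0
```

>>> move_arm(
  motion=[
    [0, 3, 2, 0, 0],
    [0, 3, 2, 0, 0],
    [0, 3, 2, 0, 0],
    [0, 1.3, 1.2, 0, 0],
    [0, 0, 0, 0, 0],
  ],
)

```text
clock: 8.98
tcp_pos: [556.6, -239.5, 166.3]
eef_rot: [-3.14, 0.003, -0.002]
wrist_force: [0.6, 0.3, -1.9]
opening: 0.357
```

```bash
python3 - <<'E'
from h import *
T=tool(); im,d,P,us,vs=cloud('wrist',T); save('w3',im)
m=box(P,612,-248,45,66,82); Q=P[m]; print(len(Q),Q.mean(0),Q.min(0),Q.max(0), us[m].min(),us[m].max(),vs[m].min(),vs[m].max())
# circle fit of outer boundary
c=(cv2.minEnclosingCircle(Q[:,:2].astype(np.float32))); print('rim circ',c, np.median(Q[:,2]))
for t,z in [('coupler_mouth',71),('sleeve_grip',65),('grill',0)]:
    for m in mark_of('wrist',t)[:3]: print(t,np.round(m['uv']),round(m['confidence'],2),at_z('wrist',m['uv'],z,T))
# base/pipe heights around
for x in range(540,690,15): print(x,[ (round(float(np.median(P[k][:,2]))) if (k:=(abs(P[:,0]-x)<5)&(abs(P[:,1]-y)<5)).sum()>3 else -1) for y in range(-330,-150,12)])
go()
E
```

```text
3799 [ 609.9 -243.5   73.6] [ 581.9 -270.7   66. ] [ 637.2 -215.9   78.2] 285 367 122 206
rim circ ((609.6727294921875, -243.24819946289062), 27.899364471435547) 74.44756529391773
sleeve_grip [331. 162.] 0.34 [ 610.7 -246.7   65. ]
grill [137. 166.] 0.86 [601.1 -81.3   0. ]
540 [1, 1, 1, 1, 1, 1, 1, 1, 1, 1, 1, 1, 7, 23, 7]
555 [1, 239, 1, 1, 1, 1, 216, 191, 191, 216, 1, 1, 7, 24, 239]
570 [1, 246, 1, 1, 1, 198, 201, 185, 184, 200, 198, 260, 7, 8, 246]
585 [1, 241, 254, 273, 270, 270, 270, 271, 271, 270, 271, 272, 273, 254, 242]
600 [1, 1, 1, 1, 1, 76, 71, 49, 66, 75, 247, 1, 7, 7, 7]
615 [1, 1, 1, 1, 1, 76, 71, 36, 52, 75, 1, 1, 8, 7, 7]
630 [1, 1, 1, 1, 1, 16, 75, 72, 75, 17, 1, 1, 14, 7, 8]
645 [1, 1, 1, 1, 1, 16, 17, 17, 17, 16, 1, 1, 10, 7, 8]
660 [1, 1, 1, 1, 1, 16, 17, 17, 20, 20, 19, 21, 31, 30, 30]
675 [1, 1, 1, 1, 1, 1, 2, 13, 15, 2, 1, 1, 30, 30, 30]
tool cm [0. 0. 0.] turn 0 now [ 556.3 -238.1  167.9] yaw 0.0
```

View pics/w3.png

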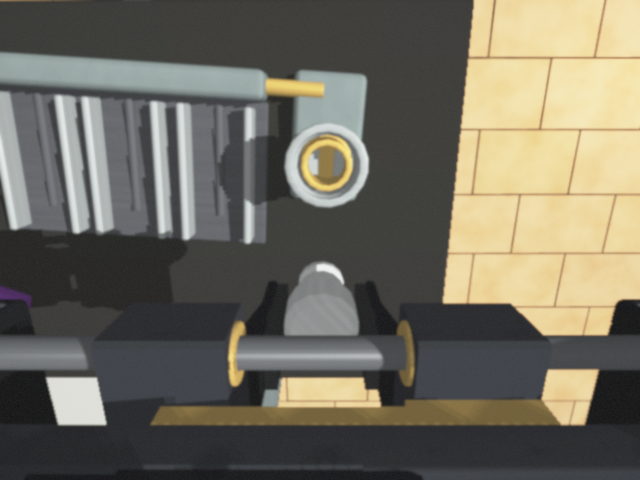

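The view shows the coupler mouth at (327,163), the held capsule at (322,300) and the gas pipe at (295,88). The rim fits a circle of radius 27.9 mm at z = 74.4, centred on (609.7, -243.3). That matches the sizes given.

>>> move_arm(
  motion=[
    [0, 2.5, 0.25, 0, 0],
    [0, 2.85, 0.27, 0, 0],
    [0, 0, 0, 2, 0],
    [0, 0, 0, 1.5, 0],
    [0, 0, 0, 0, 0],
  ],
)

```text
clock: 9.8
tcp_pos: [608.3, -243.9, 131.3]
eef_rot: [-3.14, 0.005, -0.001]
wrist_force: [0.3, 0.2, -1.9]
opening: 0.357
```

```bash
python3 - <<'E'
from h import *
from scipy.optimize import least_squares
capture('scene'); capture('scene')
T=tool(); im,d,P,us,vs=cloud('wrist',T); go(610,-243.5)
m=box(P,610,-243,40,68,80); Q=P[m]; print(len(Q),Q.min(0),Q.max(0),np.median(Q[:,2]))
# outer edge: per-angle max radius about guess, fit circle r=28
def fit(Q,g=(609.7,-243.3)):
    a=np.degrees(np.arctan2(Q[:,1]-g[1],Q[:,0]-g[0]))//6; r=np.hypot(Q[:,0]-g[0],Q[:,1]-g[1])
    E=np.array([Q[a==k][np.argmax(r[a==k])] for k in np.unique(a)])
    E=E[np.abs(np.hypot(E[:,0]-g[0],E[:,1]-g[1])-28)<4]
    s=least_squares(lambda p:np.hypot(E[:,0]-p[0],E[:,1]-p[1])-28,g,loss='soft_l1'); return s.x,len(E)
print(fit(Q))
Z=box(P,610,-243,40,125,160); K=P[Z]; print('capsule',len(K),K.min(0) if len(K) else '',K.max(0) if len(K) else '')
for _ in range(3):
    capture('scene'); go(610,-243.5)
E
```

```text
tool cm [-0.1 -0.1 -0. ] turn 0 now [ 610.7 -244.5  134. ] yaw -0.0
3028 [ 588.8 -270.6   68. ] [ 637.9 -215.4   77.7] 74.70160254829976
(array([ 609.7, -243.4]), 47)
capsule 5088 [ 605.1 -270.   125. ] [ 625.5 -219.6  160. ]
tool cm [-0.1 -0.1 -0. ] turn 0 now [ 611.  -244.6  134.3] yaw -0.0
tool cm [-0.1 -0.1 -0. ] turn 0 now [ 611.1 -244.5  134.4] yaw -0.0
tool cm [-0.1 -0.1 -0. ] turn 0 now [ 611.1 -244.5  134.4] yaw -0.0
```

>>> move_arm(
  motion=[
    [0, -0.12, -0.09, 0, 0],
    [0, 0, 0, 0, 0],
    [0, 0, 0, 1.5, 0],
    [0, 0, 0, 1.5, 0],
    [0, 0, 0, 0.4, 0],
  ],
)

```text
clock: 10.72
tcp_pos: [609.1, -243.1, 97.7]
eef_rot: [-3.141, 0.002, -0.0]
wrist_force: [0.8, -0.4, -0.2]
opening: 0.354
```

>>> move_arm(
  motion=[
    [0, 0, 0, 0.3, 0],
    [0, 0, 0, 0.3, 0],
    [0, 0, 0, 0.3, 0],
    [0, 0, 0, 0, 0],
    [0, 0, 0, 0, 0],
  ],
)

```text
clock: 11.35
tcp_pos: [609.8, -243.4, 90.7]
eef_rot: [3.141, -0.0, -0.0]
wrist_force: [0.2, -0.2, -1.8]
opening: 0.357
```

```bash
python3 - <<'E'
from h import *
capture('scene');s=observe();print(s['wrist_force'],s['wrist_torque'],s['opening']);go(609.8,-243.6,81)
E
```

```text
[-0.1  0.4 -1.4] [ 0.1  0.  -0. ] 0.35580870993853886
tool cm [0. 0. 1.] turn 0 now [ 609.7 -243.4   90.8] yaw -0.0
```

>>> move_arm(
  motion=[
    [0, 0, 0, 0.4, 0],
    [0, 0, 0, 0.3, 0],
    [0, 0, 0, 0.2, 0],
    [0, 0, 0, 0, 0],
    [0, 0, 0, 0, 0],
  ],
)

```text
clock: 12.02
tcp_pos: [609.7, -243.3, 81.6]
eef_rot: [-3.142, 0.0, -0.0]
wrist_force: [0.4, -0.1, -0.8]
opening: 0.357
```

```bash
python3 - <<'E'
from h import *
s=observe();print(s['wrist_force'],s['wrist_torque'],s['opening']);go(609.8,-243.6,81)
E
```

```text
[ 0.4 -0.1 -0.8] [ 0.1 -0.   0. ] 0.356645071577375
tool cm [0.  0.  0.1] turn 0 now [ 609.7 -243.3   81.6] yaw -0.0
```

>>> move_arm(
  motion=[
    [0, 0, 0, 0.1, 0],
    [0, 0, 0, 0, 0],
    [0.95, 0, 0, 0, 0],
    [0.95, 0, 0, 0, 0],
    [0.95, 0, 0, 0, 0],
  ],
)

```text
clock: 12.65
tcp_pos: [609.8, -243.5, 80.8]
eef_rot: [3.141, -0.0, -0.0]
wrist_force: [-0.2, 0.8, 1.4]
opening: 0.615
```

>>> move_arm(
  motion=[
    [0.95, 0, 0, 0, 0],
    [0.95, 0, 0, 0, 0],
    [0.95, 0, 0, 0, 0],
    [0.95, 0, 0, 0, 0],
    [0.95, 0, 0, 0, 0],
  ],
)

```text
clock: 13.28
tcp_pos: [609.7, -243.4, 80.6]
eef_rot: [3.142, -0.0, -0.0]
wrist_force: [0.0, -0.3, -0.3]
opening: 0.948
```

```bash
python3 - <<'E'
from h import *
T=tool(); im,d,P,us,vs=cloud('wrist',T); save('w4',im)
s=observe();print(s['wrist_force'],s['opening']);go(609.8,-243.6,46)
Q=P[box(P,610,-243,14,85,125)]; print(len(Q), Q.max(0) if len(Q) else '',Q.min(0) if len(Q) else '')
E
```

```text
[-0.1  0.7  0.9] 0.9452705097216683
tool cm [0.  0.  3.5] turn 0 now [ 609.7 -243.4   80.6] yaw -0.0
3216 [ 624.  -229.1  107.8] [ 606.1 -257.    85.1]
```

View pics/w4.png

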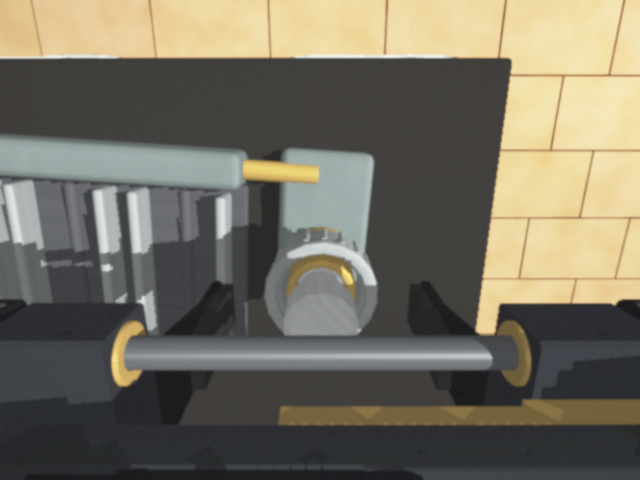

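The capsule now stands in the coupler mouth at (322,300), with its top near z = 106 mm and the fingers clear on both sides. Next is the sleeve.

>>> move_arm(
  motion=[
    [0.95, 0, 0, 1.5, 0],
    [0.95, 0, 0, 1.5, 0],
    [0.95, 0, 0, 0.4, 0],
    [0.95, 0, 0, 0, 0],
    [0, 0, 0, 0, 0],
  ],
  grip_force=55,
)

```text
clock: 13.95
tcp_pos: [610.1, -243.4, 46.9]
eef_rot: [3.141, -0.001, -0.0]
wrist_force: [0.6, -0.7, 0.2]
opening: 0.904
```

>>> move_arm(
  motion=[
    [0, 0, 0, 0, 0],
    [0, 0, 0, 0, 0],
    [0, 0, 0, 0, 0],
    [0, 0, 0, 0, 0],
    [0, 0, 0, 0, 0],
  ],
)

```text
clock: 14.58
tcp_pos: [609.8, -243.3, 46.9]
eef_rot: [3.142, -0.0, -0.0]
wrist_force: [-0.9, 0.8, 3.5]
opening: 0.618
```

```bash
python3 - <<'E'
from h import *
s=observe();print(s['wrist_force'],s['opening']);go(609.8,-243.6,46)
E
```

```text
[-0.9  0.8  3.5] 0.6177449811649869
tool cm [-0.   0.   0.1] turn 0 now [ 609.8 -243.3   46.9] yaw -0.0
```

>>> move_arm(
  motion=[
    [0, 0, 0, 0, 0],
    [0, 0, 0, 0.4, 0],
    [0, 0, 0, 0.4, 0],
    [0, 0, 0, 0.3, 0],
    [0, 0, 0, 0.15, 0],
  ],
  grip_force=60,
)

```text
clock: 15.2
tcp_pos: [609.9, -243.3, 35.2]
eef_rot: [3.141, -0.0, -0.0]
wrist_force: [-3.2, 1.8, 10.2]
opening: 0.618
```

>>> move_arm(
  motion=[
    [0, 0, 0, 0.1, 0],
    [0, 0, 0, 0, 0],
    [0, 0, 0, 0, 0],
    [0, 0, 0, 0, 0],
    [0, 0, 0, 0, 0],
  ],
)

```text
clock: 15.82
tcp_pos: [609.9, -243.3, 34.8]
eef_rot: [3.141, -0.0, -0.001]
wrist_force: [-5.1, 1.0, 11.9]
opening: 0.617
```

```bash
python3 - <<'E'
from h import *
T=tool(); im,d,P,us,vs=cloud('wrist',T); save('w5',im)
s=observe();print(s['wrist_force'],s['opening']);go(609.8,-243.6,46)
for z in range(40,116,4): print(z,len(P[box(P,620,-243,20,z,z+4)]),end='; ')
E
```

```text
[-4.5  1.9 12.3] 0.6191436716405576
tool cm [-0.   0.  -1.1] turn 0 now [ 609.9 -243.3   34.8] yaw -0.0
40 271; 44 281; 48 571; 52 663; 56 538; 60 1781; 64 862; 68 843; 72 543; 76 362; 80 347; 84 236; 88 1891; 92 946; 96 0; 100 0; 104 0; 108 0; 112 0;
```

Force is 12 N at 12.1 mm of travel and the capsule top has dropped to about z = 91, so it is home. I'll press slightly further, then let the sleeve back up.

>>> move_arm(
  motion=[
    [0, 0, 0, 0.1, 0],
    [0, 0, 0, 0, 0],
    [0, 0, 0, -0.5, 0],
    [0, 0, 0, -0.5, 0],
    [0, 0, 0, -0.35, 0],
  ],
)

```text
clock: 16.5
tcp_pos: [609.9, -243.3, 46.3]
eef_rot: [3.141, -0.001, -0.0]
wrist_force: [-1.5, 1.9, 4.5]
opening: 0.618
```

>>> move_arm(
  motion=[
    [0, 0, 0, 0, 0],
    [1, 0, 0, 0, 0],
    [1, 0, 0, 0, 0],
    [1, 0, 0, 0, 0],
    [1, 0, 0, 0, 0],
  ],
)

```text
clock: 17.12
tcp_pos: [609.5, -243.5, 45.2]
eef_rot: [-3.142, 0.0, -0.001]
wrist_force: [0.6, -0.3, 0.5]
opening: 0.96
```

>>> move_arm(
  motion=[
    [1, 0, 0, 0, 0],
    [1, 0, 0, -4, 0],
    [1, 0, 0, -5, 0],
    [1, -2, 0, -5, 0],
    [1, -5, -1, -5, 0],
  ],
)

```text
clock: 17.75
tcp_pos: [546.7, -234.9, 231.3]
eef_rot: [3.141, -0.003, -0.0]
wrist_force: [-0.2, 0.4, 0.6]
opening: 0.999
```

```bash
python3 - <<'E'
from h import *
capture('top')
T=tool(); im,d,P,us,vs=cloud('wrist',T); save('w6',im)
s=observe();print(s['clock'],s['wrist_force'],s['opening']);go(400,250,260,90)
m=box(P,610,-243,32,60,95);Q=P[m]
for z in range(60,96,3): print(z,((Q[:,2]>=z)&(Q[:,2]<z+3)).sum(),end='; ')
r=np.hypot(Q[:,0]-609.7,Q[:,1]+243.4); print('rim',np.median(Q[(r>21)&(r<27),2]),'cap',np.median(Q[r<14,2]))
E
```

```text
17.85 [-0.6 -0.1  0.7] 1.00496674775217
tool cm [-14.6 -48.5  -2.8] turn -90.1 now [ 545.3 -235.4  235.2] yaw -0.1
60 40; 63 33; 66 38; 69 409; 72 509; 75 1009; 78 0; 81 0; 84 0; 87 193; 90 1033; 93 28; rim 75.51446223862655 cap 91.66233134633453
```

The sleeve rim is back at 75 mm and the capsule top is at 91 mm, so it is locked. On the way to the turner I'll measure the grill and the rack.

>>> move_arm(
  motion=[
    [1, -0.5, -4, -1, 0],
    [1, 0, -4, -1, 0],
    [1, 0, -4, -1, 0],
    [1, 0, -3, -1, 0],
    [1, 0, 0, 0, 0],
  ],
)

```text
clock: 18.48
tcp_pos: [541.7, -81.4, 269.8]
eef_rot: [-3.141, -0.002, 0.005]
wrist_force: [0.0, -0.3, 0.6]
opening: 0.995
```

```bash
cat >> h.py <<'E'
def rects(P,z0,z1,cx,cy,r=170):
    """connected blobs on a 1.5 mm grid of points in height band: minAreaRect"""
    m=(P[:,2]>z0)&(P[:,2]<z1)&(abs(P[:,0]-cx)<r)&(abs(P[:,1]-cy)<r); Q=P[m]; g=1.5
    I=np.zeros((int(2*r/g)+1,)*2,np.uint8); I[((Q[:,0]-cx+r)/g).astype(int),((Q[:,1]-cy+r)/g).astype(int)]=255
    I=cv2.morphologyEx(I,cv2.MORPH_CLOSE,np.ones((3,3)))
    n,L,S,C=cv2.connectedComponentsWithStats(I)
    for k in range(1,n):
        if S[k,4]<40: continue
        a=np.argwhere(L==k).astype(np.float32)*g+[cx-r,cy-r]
        (c,s,an)=cv2.minAreaRect(a.astype(np.float32)); 
        if s[0]<s[1]: s=(s[1],s[0]); an+=90
        an=(an+90)%180-90
        print('blob c',np.round(c,1),'size',np.round(s,1),'long axis deg',round(an,1))
E
python3 - <<'E'
from h import *
capture('top');capture('top')
T=tool(); im,d,P,us,vs=cloud('wrist',T); save('grill',im); go()
print('bars');rects(P,19,29,590,-80)
print('housing');rects(P,27.5,36,640,-80)
print('tray');rects(P,4.5,29,590,-80)
E
```

```text
tool cm [0. 0. 0.] turn 0 now [540.7 -86.  268.5] yaw -0.1
bars
blob c [ 612.  -106.3] size [265.7 138.5] long axis deg 86.4
blob c [600.9 -57. ] size [109.8   7.4] long axis deg -3.7
blob c [602.3 -37. ] size [109.8   7.3] long axis deg -3.6
housing
blob c [670.1 -88. ] size [219.8  22.2] long axis deg 86.2
tray
blob c [461.3  72. ] size [64.7 59.1] long axis deg -20.0
blob c [ 609.2 -112.1] size [279.3 145.1] long axis deg 86.8
```

>>> move_arm(
  motion=[
    [1, -1, -5, 0, 0],
    [1, -1, -5, 0, 0],
    [1, -0.5, -5, 0, 0],
    [1, 0, -5, 0, 0],
    [1, 0, -5, 0, 0],
  ],
)

```text
clock: 19.25
tcp_pos: [516.6, 165.0, 268.7]
eef_rot: [3.141, 0.0, -0.004]
wrist_force: [0.6, -0.0, -0.5]
opening: 0.998
```

>>> move_arm(
  motion=[
    [1, 0, -5, 0, 0],
    [1, 0, -5, 0, 0],
    [1, 0, -2, 0, 0],
    [1, 0, 0, 0, 0],
    [1, 0, 0, 0, 0],
  ],
)

```text
clock: 19.88
tcp_pos: [517.1, 282.6, 268.8]
eef_rot: [3.14, 0.0, -0.004]
wrist_force: [0.5, -0.4, -0.6]
opening: 0.996
```

```bash
python3 - <<'E'
from h import *
capture('top');capture('top')
T=tool(); im,d,P,us,vs=cloud('wrist',T); save('rack',im); go()
print('rails');rects(P,18,28.5,620,300)
print('toast');rects(P,34,46,620,300)
print('all');rects(P,4,46,620,300)
for m in mark_of('wrist','toast1_mid')[:4]: print(np.round(m['uv']),round(m['confidence'],2),at_z('wrist',m['uv'],31,T))
for m in mark_of('wrist','rack')[:2]: print('rack',np.round(m['uv']),round(m['confidence'],2),at_z('wrist',m['uv'],0,T))
for m in mark_of('wrist','turner_grip')[:2]: print('turner',np.round(m['uv']),round(m['confidence'],2),at_z('wrist',m['uv'],47,T))
print(observe()['joints'])
im,d=capture('top'); 
for t,z in [('turner_grip',47),('turner_blade',3)]:
    for m in mark_of('top',t)[:2]: print(t,np.round(m['uv']),round(m['confidence'],2),at_z('top',m['uv'],z))
E
```

```text
tool cm [0. 0. 0.] turn 0 now [516.9 283.3 269.3] yaw -0.2
rails
blob c [566.6 386.7] size [22.9  6.9] long axis deg 9.5
blob c [578.8 336.8] size [33.3  6.6] long axis deg 6.3
blob c [618.9 321.7] size [110.3   7.4] long axis deg 6.9
blob c [625.6 270.6] size [109.2   7.2] long axis deg 7.4
blob c [586.6 245.7] size [24.8  6.8] long axis deg 8.1
blob c [591.9 193.9] size [22.9  6.7] long axis deg 7.1
blob c [654.  397.9] size [21.8  6.8] long axis deg 8.1
blob c [658.5 346. ] size [25.   6.8] long axis deg 8.1
blob c [672.2 256.3] size [21.   6.9] long axis deg 5.7
blob c [678.8 205. ] size [20.1  7.3] long axis deg 7.1
toast
blob c [611.5 367.6] size [65.4 64.5] long axis deg 3.7
blob c [633.3 224.4] size [65.3 65. ] long axis deg -85.6
blob c [686.2 132.2] size [22.5  4.5] long axis deg 0.0
all
blob c [626.9 296.8] size [222.2 130.7] long axis deg -82.3
blob c [655.5 466. ] size [27.  6.] long axis deg 0.0
blob c [686.2 132.2] size [25.5  4.5] long axis deg 0.0
blob c [692.2 466. ] size [22.5  6. ] long axis deg 0.0
[377.  80.] 0.81 [636.5 226.8  31. ]
[498. 242.] 0.74 [468.8  85.7  31. ]
rack [310.  95.] 0.64 [624.7 294.    0. ]
rack [380.  79.] 0.4 [640.6 219.5   0. ]
turner [305. 316.] 0.93 [386.3 300.7  47. ]
[-0.2  0.3 -0.5  1.7  0.2  1.2 -2.3]
turner_grip [387. 184.] 0.37 [594.  -76.8  47. ]
turner_blade [178. 271.] 0.95 [391.3 407.6   3. ]
```

View pics/rack.png

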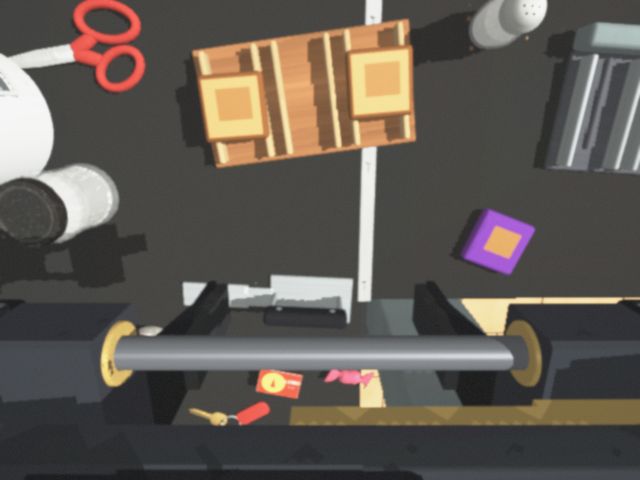

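The view shows slices on the rack at (234,105) and (381,82) with the middle bay empty, and the turner at (290,300) still in place. The rack yaw is about +7.4° and the grill yaw about -3.7°.

>>> move_arm(
  motion=[
    [1, -4, 0.4, 0, 0],
    [1, -4, 0.4, 0, 0],
    [1, -4, 0.4, 0, 0],
    [1, -0.9, 0.1, 0, -10],
    [1, 0, 0, 0, -10],
  ],
)

```text
clock: 20.95
tcp_pos: [386.1, 272.6, 269.7]
eef_rot: [3.141, -0.001, 0.356]
wrist_force: [-0.3, -0.3, -0.3]
opening: 1.004
```

>>> move_arm(
  motion=[
    [1, 0, 0, 0, -10],
    [1, 0, 0, 0, -10],
    [1, 0, 0, 0, -10],
    [1, 0, 0, 0, -10],
    [1, 0, 0, 0, -10],
  ],
)

```text
clock: 21.58
tcp_pos: [387.1, 272.5, 269.4]
eef_rot: [3.141, -0.0, 1.227]
wrist_force: [-0.5, 0.4, -0.0]
opening: 1.0
```

>>> move_arm(
  motion=[
    [1, 0, 0, 3, -10],
    [1, 0, 0, 3, -10],
    [1, 0, 0, 3, 0],
    [1, 0, 0, 0, 0],
    [1, 0, 0, 0, 0],
  ],
)

```text
clock: 22.2
tcp_pos: [387.7, 273.1, 180.4]
eef_rot: [3.14, -0.001, 1.57]
wrist_force: [0.4, -0.5, 0.7]
opening: 1.001
```

```bash
python3 - <<'E'
from h import *
capture('top');capture('top')
T=tool(); im,d,P,us,vs=cloud('wrist',T); save('turner',im); go(); print(observe()['joints'])
print('bar');rects(P,50,66,390,310,130)
print('low');rects(P,1.5,8,390,350,130)
for t,z in [('turner_grip',47),('turner_blade',3)]:
    for m in mark_of('wrist',t)[:2]: print(t,np.round(m['uv']),round(m['confidence'],2),at_z('wrist',m['uv'],z,T))
E
```

```text
tool cm [0. 0. 0.] turn 0 now [387.8 273.1 180.6] yaw 90.0
[-0.1  0.3 -0.7  2.   0.2  0.9 -0.9]
bar
blob c [385.5 300. ] size [93.6 19.3] long axis deg 87.2
low
blob c [389.8 333.2] size [259.5 226.5] long axis deg 0.0
turner_grip [320. 195.] 0.89 [387.2 298.8  47. ]
turner_blade [324.  50.] 0.84 [390.5 410.7   3. ]
```

View pics/turner.png

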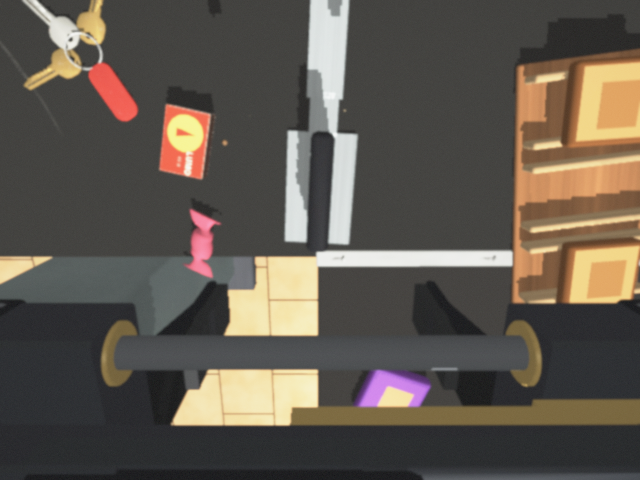

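The turner's handle bar is at (321,190). It measures 94 mm long with its centre at (385.5, 300) and yaw 87°, and the blade points up the picture. Now to grasp it.

>>> move_arm(
  motion=[
    [0.6, 2.69, -0.23, 0, 0],
    [0.6, 0, 0, 0, 2.8],
    [0.6, 0, 0, 5, 0],
    [0.6, 0, 0, 5, 0],
    [0.6, 0, 0, 4, 0],
  ],
  grip_force=50,
)

```text
clock: 23.08
tcp_pos: [385.0, 299.1, 38.1]
eef_rot: [3.141, 0.0, 1.521]
wrist_force: [1.0, -0.1, 0.6]
opening: 0.62
```

>>> move_arm(
  motion=[
    [0.6, 0, 0, 1.25, 0],
    [0.6, 0, 0, 0, 0],
    [0, 0, 0, 0, 0],
    [0, 0, 0, 0, 0],
    [0, 0, 0, 0, 0],
  ],
)

```text
clock: 23.7
tcp_pos: [385.4, 299.6, 27.6]
eef_rot: [3.14, -0.001, 1.521]
wrist_force: [-0.6, -0.1, -0.9]
opening: 0.346
```

>>> move_arm(
  motion=[
    [0, 0, 0, 0, 0],
    [0, 0, 0, 0, 0],
    [0, 0, 0, 0, 0],
    [0, 0, 0, 0, 0],
    [0, 0, 0, 0, 0],
  ],
)

```text
clock: 24.32
tcp_pos: [385.3, 299.5, 27.2]
eef_rot: [3.141, -0.0, 1.521]
wrist_force: [0.0, -0.8, 5.2]
opening: 0.199
```

```bash
python3 - <<'E'
from h import *
capture('top');s=observe();print(s['opening'],s['wrist_force']);go()
E
```

```text
0.20117213248122326 [ 0.8 -1.1  5.5]
tool cm [0. 0. 0.] turn 0 now [385.3 299.5  27.2] yaw 87.2
```

>>> move_arm(
  motion=[
    [0, 0, 0, 0, 0],
    [0, 0, 0, -2, 0],
    [0, 0, 0, -4, 0],
    [0, 0, 0, -4, 0],
    [0, 0, 0, 0, 0],
  ],
)

```text
clock: 25.0
tcp_pos: [386.0, 300.7, 128.9]
eef_rot: [3.137, -0.003, 1.521]
wrist_force: [-0.3, -1.2, -1.5]
opening: 0.204
```

>>> move_arm(
  motion=[
    [0, 0, 0, 0, 8],
    [0, 0, 0, 0, 8],
    [0, 0, 0, 0, 8],
    [0, 0, 0, 0, 8],
    [0, 0, 0, 0, 8],
  ],
)

```text
clock: 25.62
tcp_pos: [383.7, 298.4, 125.0]
eef_rot: [-3.141, 0.004, 0.819]
wrist_force: [0.8, 0.5, -0.4]
opening: 0.201
```

>>> move_arm(
  motion=[
    [0, 0, 0, 0, 8],
    [0, 0, 0, 0, 8],
    [0, 0, 0, 0, 8],
    [0, 0, 0, 0, 8],
    [0, 0, 0, 0, 7.7],
  ],
)

```text
clock: 26.25
tcp_pos: [383.8, 298.4, 125.0]
eef_rot: [3.14, 0.003, 0.126]
wrist_force: [0.8, 0.7, -1.6]
opening: 0.199
```

```bash
python3 - <<'E'
from h import *
capture('top');s=observe();print(s['opening'],s['wrist_force'],s['joints'])
go(415.2,195.7)
E
```

```text
0.20133605357377363 [ 0.9  1.4 -0.1] [-0.4  0.3 -0.4  2.1  0.2  0.8 -2.4]
tool cm [ 1.9 10.6  0. ] turn 0 now [383.8 298.4 125. ] yaw 7.1
```

>>> move_arm(
  motion=[
    [0, 0.6, 3.5, 0, 0],
    [0, 0.6, 3.5, 0, 0],
    [0, 0.7, 3.6, 0, -0.4],
    [0, 0, 0, 0, 0],
    [0, 0, 0, 0, 0],
  ],
)

```text
clock: 26.92
tcp_pos: [416.8, 196.9, 126.0]
eef_rot: [3.142, 0.001, 0.139]
wrist_force: [-0.5, 0.1, -1.6]
opening: 0.2
```

```bash
python3 - <<'E'
from h import *
capture('top');capture('top')
T=tool(); im,d,P,us,vs=cloud('wrist',T); save('w7',im); go()
t=(P-T[:3,3])@T[:3,:3]   # tool coords
m=(t[:,0]>55)&(t[:,0]<165)&(abs(t[:,1])<40)&(t[:,2]<45); B=t[m]
for a in range(55,165,10):
    k=B[(B[:,0]>=a)&(B[:,0]<a+10)]
    if len(k): print(a,'y',k[:,1].min(),k[:,1].max(),'mid',(k[:,1].min()+k[:,1].max())/2,'z',np.median(k[:,2]))
print('tip',B[:,0].max())
print('toast');rects(P,34,46,620,300)
print('rails');rects(P,18,28.5,620,300)
E
```

```text
tool cm [0. 0. 0.] turn 0 now [416.9 197.7 126.5] yaw 8.0
55 y -11.465287623979469 12.568284509737573 mid 0.5514984428790521 z 23.44405804662081
65 y -13.916121760425757 15.162469985578136 mid 0.6231741125761898 z 23.51615004967757
75 y -14.364102800243572 15.600586397560647 mid 0.6182417986585378 z 23.539785613222584
85 y -14.169990499215142 15.712362384569683 mid 0.7711859426772705 z 23.546046499119175
95 y -14.368880896916206 15.615824357517738 mid 0.623471730300766 z 23.580677037016514
105 y -14.176192731527728 15.822400649986927 mid 0.8231039592295994 z 23.58554810985387
115 y -14.249776401037776 15.92809694221031 mid 0.8391602705862669 z 23.61307012195825
125 y -13.632916410319453 16.01427687150409 mid 1.190680230592319 z 23.544608352387115
tip 131.90019628192255
toast
rails
```

View pics/w7.png

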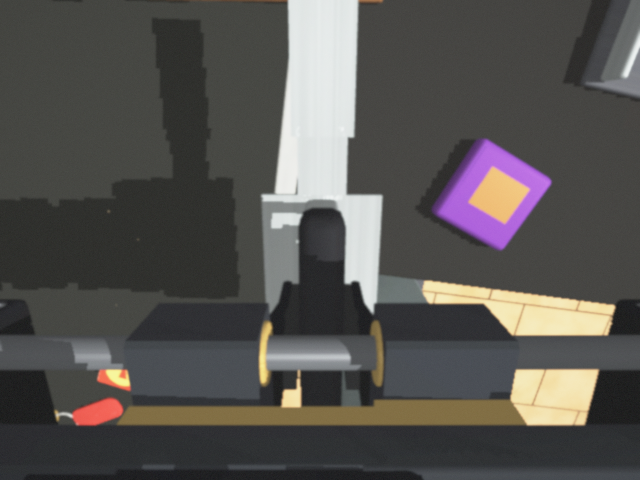

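The blade is level and straight in the grip. Its top is 23.5 mm below the TCP and it is 0.7 mm off to one side. I'll lower it in front of the right-hand bay.

>>> move_arm(
  motion=[
    [0, -0.2, 0.1, 2, 0.5],
    [0, 0, 0, 3, 0],
    [0, 0, 0, 2.5, 0],
    [0, 0, 0, 1.15, 0],
    [0, 0, 0, 0, 0],
  ],
)

```text
clock: 27.7
tcp_pos: [415.2, 195.8, 39.9]
eef_rot: [3.141, 0.001, 0.13]
wrist_force: [-0.3, -1.5, -0.4]
opening: 0.203
```

```bash
python3 - <<'E'
from h import *
capture('top');capture('top')
T=tool(); im,d,P,us,vs=cloud('wrist',T); go(519.2,210.1,40,7.5)
t=(P-T[:3,3])@T[:3,:3]
m=(t[:,0]>55)&(t[:,0]<125)&(abs(t[:,1])<20)&(t[:,2]<35);B=P[m]; print('blade z',np.median(B[:,2]))
print('toast');rects(P,32,48,620,300)
print('rails');rects(P,18,28.5,620,300)
E
```

```text
tool cm [10.4 -0.1  0.1] turn -0.1 now [416.3 196.1  41.1] yaw 7.4
blade z 17.494150608260412
toast
rails
blob c [498.8 200.5] size [97.5 60. ] long axis deg 0.0
```

>>> move_arm(
  motion=[
    [0, 1, -0.05, 0.1, 0],
    [0, 2, 0, 0, 0],
    [0, 2.5, 0, 0, 0],
    [0, 2.5, 0, 0, 0],
    [0, 1.6, 0, 0, 0],
  ],
)

```text
clock: 28.48
tcp_pos: [512.9, 208.4, 39.8]
eef_rot: [-3.141, -0.002, 0.128]
wrist_force: [-0.5, -0.1, -1.8]
opening: 0.2
```

>>> move_arm(
  motion=[
    [0, 0.8, 0, 0, 0],
    [0, 0, 0, 0, 0],
    [0, 0, 0, 0, 0],
    [0, 0, 0, 0, 0],
    [0, 0, 0, 0, 0],
  ],
)

```text
clock: 29.1
tcp_pos: [518.4, 209.3, 39.4]
eef_rot: [3.141, 0.0, 0.129]
wrist_force: [0.7, 0.2, -0.6]
opening: 0.199
```

```bash
python3 - <<'E'
from h import *
T=tool(); im,d,P,us,vs=cloud('wrist',T); save('w8',im); go(519.2,210.1,40,7.5); print(observe()['wrist_force'])
print('toast');rects(P,33,48,620,300)
print('rails');rects(P,18,28.5,620,300)
E
```

```text
tool cm [ 0.1 -0.1 -0.1] turn -0.1 now [518.5 209.3  39.4] yaw 7.4
[ 0.6  0.3 -0.4]
toast
blob c [604.5 343.8] size [48.  19.5] long axis deg 0.0
blob c [622.2 223. ] size [65.2 43.5] long axis deg -84.8
rails
blob c [597.6 338. ] size [71.1  8.6] long axis deg 5.9
blob c [599.2 318.8] size [70.9  8.5] long axis deg 6.9
blob c [605.8 267.5] size [69.8  8.1] long axis deg 7.5
blob c [587.  244.9] size [25.9  7.4] long axis deg 8.7
blob c [591.8 193.4] size [23.3  7.4] long axis deg 8.1
```

View pics/w8.png

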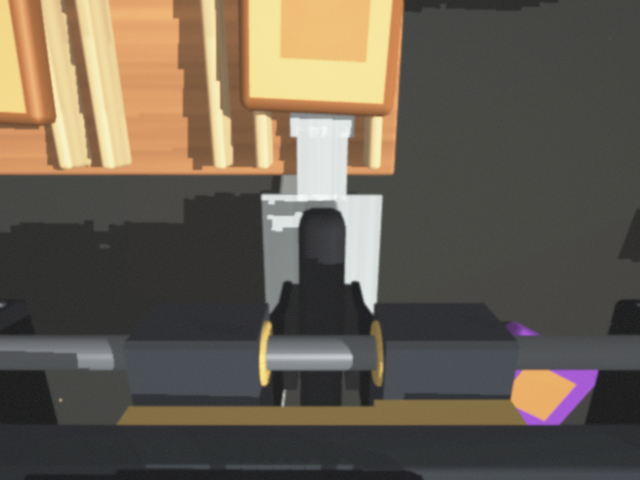

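The blade shows at (322,130), going under the slice centrally between the rails. I'll lift gently, then back off so as to clear the salt shaker.

>>> move_arm(
  motion=[
    [0, 0, 0, -0.4, 0],
    [0, 0, 0, -0.6, 0],
    [0, 0, 0, -1, 0],
    [0, 0, 0, -1.5, 0],
    [0, 0, 0, -1.5, 0],
  ],
)

```text
clock: 29.78
tcp_pos: [519.0, 209.4, 90.7]
eef_rot: [-3.141, -0.001, 0.129]
wrist_force: [0.2, 0.8, -1.9]
opening: 0.202
```

>>> move_arm(
  motion=[
    [0, 0, 0, -1, 0],
    [0, -0.5, 0, 0, 0],
    [0, -1, 0, 0, 0],
    [0, -1.5, 0, 0, 0],
    [0, -1.5, 0, 0, 0],
  ],
)

```text
clock: 30.4
tcp_pos: [472.3, 203.2, 98.8]
eef_rot: [3.141, 0.001, 0.129]
wrist_force: [0.8, -0.0, -2.5]
opening: 0.197
```

>>> move_arm(
  motion=[
    [0, -0.7, 0, 0, 0],
    [0, -0.3, 0, 0, 0],
    [0, 0, 0, 0, 0],
    [0, 0, 0, 0, 0],
    [0, 0, 0, 0, 0],
  ],
)

```text
clock: 31.02
tcp_pos: [464.5, 202.3, 99.3]
eef_rot: [-3.142, -0.0, 0.128]
wrist_force: [0.4, -0.0, -1.6]
opening: 0.198
```

```bash
python3 - <<'E'
from h import *
T=tool(); im,d,P,us,vs=cloud('wrist',T); save('w9',im); print(observe()['wrist_force'])
t=(P-T[:3,3])@T[:3,:3]
m=(t[:,0]>70)&(t[:,0]<165)&(abs(t[:,1])<50)&(t[:,2]<18)&(t[:,2]>-10);B=t[m]; print('toast tool',len(B),B.min(0),B.max(0),np.median(B[:,2]))
go(480.3,-146.3)
E
```

```text
[ 0.   1.1 -1.2]
toast tool 17039 [ 83.6 -33.4   6.6] [128.7  32.   17.5] 9.390761147927867
tool cm [-2.9 34.8 -0. ] turn 0 now [464.4 202.3  99.3] yaw 7.4
```

>>> move_arm(
  motion=[
    [0, -0.1, 1, 0, 0],
    [0, -0.2, 2, 0, 0],
    [0, -0.2, 2.7, 0, 0],
    [0, -0.2, 2.7, 0, 0],
    [0, -0.2, 2.7, 0, 0],
  ],
)

```text
clock: 31.7
tcp_pos: [469.4, 89.3, 99.3]
eef_rot: [3.141, 0.0, 0.128]
wrist_force: [-0.1, 0.3, -1.7]
opening: 0.202
```

>>> move_arm(
  motion=[
    [0, -0.2, 2.7, 0, 0],
    [0, -0.2, 2.7, 0, 0],
    [0, -0.2, 2.7, 0, 0],
    [0, -0.2, 2.7, 0, 0],
    [0, -0.2, 2.7, 0, 0],
  ],
)

```text
clock: 32.33
tcp_pos: [476.6, -45.9, 99.3]
eef_rot: [3.141, 0.0, 0.128]
wrist_force: [0.1, -0.1, -2.0]
opening: 0.199
```

>>> move_arm(
  motion=[
    [0, -0.2, 2.7, 0, 0],
    [0, -0.2, 2.7, 0, 0],
    [0, -0.2, 2.5, 0, 0],
    [0, -0.2, 1.5, 0, 0],
    [0, -0.2, 0.8, 0, 0],
  ],
)

```text
clock: 32.95
tcp_pos: [479.8, -147.4, 99.3]
eef_rot: [-3.142, 0.0, 0.128]
wrist_force: [0.2, 0.3, -1.0]
opening: 0.2
```

>>> move_arm(
  motion=[
    [0, 0, 0, 0, 3],
    [0, 0, 0, 0, 4],
    [0, 0, 0, 0, 4.1],
    [0, 0, 0, 0, 0],
    [0, 0, 0, 0, 0],
  ],
)

```text
clock: 33.58
tcp_pos: [480.1, -146.1, 99.3]
eef_rot: [-3.141, 0.0, -0.063]
wrist_force: [-0.3, -0.7, -0.6]
opening: 0.201
```

```bash
python3 - <<'E'
from h import *
capture('scene')
T=tool(); im,d,P,us,vs=cloud('wrist',T); save('w10',im); print(observe()['wrist_force'])
t=(P-T[:3,3])@T[:3,:3]
m=(t[:,0]>70)&(t[:,0]<165)&(abs(t[:,1])<50)&(t[:,2]<18)&(t[:,2]>-10);B=t[m]; print('toast tool',len(B),B.min(0),B.max(0),np.median(B[:,2]))
rects(P,18,29,590,-80)
go(480.3,-146.3,yaw=-3.7)
E
```

```text
[ 0.7  0.3 -1.2]
toast tool 17032 [ 83.6 -33.2   6.3] [129.   32.   17.8] 9.394939083639981
blob c [ 549.8 -178. ] size [22.5  6. ] long axis deg 0.0
blob c [ 554.3 -126.4] size [26.   7.3] long axis deg -5.7
blob c [ 585.6 -108.7] size [85.6  7.5] long axis deg -4.2
blob c [588.9 -57.3] size [85.7  7.7] long axis deg -3.2
blob c [590.3 -37.5] size [85.9  8.1] long axis deg -2.9
blob c [593.4  14.6] size [85.8  8.5] long axis deg -3.8
blob c [ 593.9 -229.1] size [51.1 23.3] long axis deg 36.0
tool cm [ 0. -0.  0.] turn 0.0 now [ 480.1 -146.3   99.3] yaw -3.7
```

View pics/w10.png

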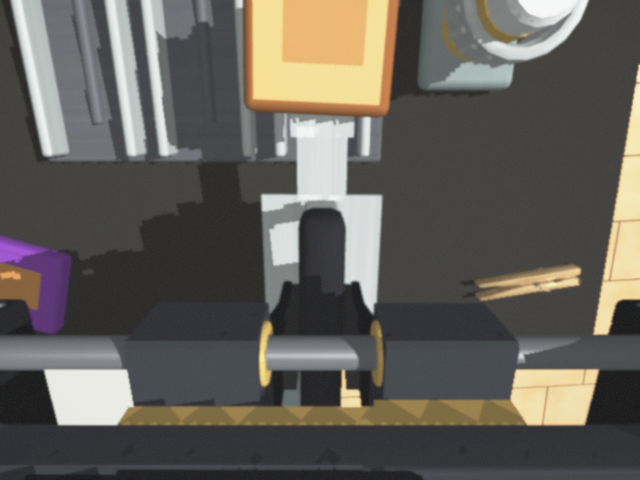

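The slice sits square on the blade at (320,55), centred over the grill's right-hand bay, whose bars show at (282,135) and (366,135). I'll lower it now and withdraw.

>>> move_arm(
  motion=[
    [0, 0, 0, 0.7, 0],
    [0, 0, 0, 1.3, 0],
    [0, 0, 0, 1.5, 0],
    [0, 0, 0, 1, 0],
    [0, 0, 0, 0.6, 0],
  ],
)

```text
clock: 34.3
tcp_pos: [479.7, -146.5, 47.2]
eef_rot: [-3.141, 0.001, -0.065]
wrist_force: [0.8, -0.3, -1.7]
opening: 0.201
```

>>> move_arm(
  motion=[
    [0, 0, 0, 0.4, 0],
    [0, 0, 0, 0.4, 0],
    [0, 0, 0, 0, 0],
    [0, 0, 0, 0, 0],
    [0, 0, 0, 0, 0],
  ],
)

```text
clock: 34.92
tcp_pos: [480.3, -146.6, 40.6]
eef_rot: [3.141, -0.001, -0.065]
wrist_force: [0.8, 0.1, -1.0]
opening: 0.205
```

```bash
python3 - <<'E'
from h import *
capture('scene')
T=tool(); im,d,P,us,vs=cloud('wrist',T); print(observe()['wrist_force'])
t=(P-T[:3,3])@T[:3,:3]
m=(t[:,0]>55)&(t[:,0]<75)&(abs(t[:,1])<20)&(t[:,2]<35)&(t[:,2]>10);print('blade z',np.median(P[m][:,2]))
m=(P[:,2]>32)&(P[:,2]<50)&(t[:,0]>70)&(t[:,0]<165)&(abs(t[:,1])<50); print('toast z',np.median(P[m][:,2]),t[m].min(0),t[m].max(0))
go()
E
```

```text
[ 0.4 -0.2 -1.6]
blade z 16.62597719184697
toast z 39.10257551310224 [ 82.8 -33.6  -1.4] [126.8  31.7   8.5]
tool cm [0. 0. 0.] turn 0 now [ 480.2 -146.6   40.5] yaw -3.7
```

>>> move_arm(
  motion=[
    [0, -1, 0, 0, 0],
    [0, -1.6, 0, 0, 0],
    [0, -1.6, 0, 0, 0],
    [0, -1.6, 0, 0, 0],
    [0, -1.2, 0, 0, 0],
  ],
)

```text
clock: 35.65
tcp_pos: [408.8, -142.0, 40.4]
eef_rot: [3.141, 0.0, -0.065]
wrist_force: [0.7, 0.5, -1.2]
opening: 0.202
```

>>> move_arm(
  motion=[
    [0, -0.7, 0, 0, 0],
    [0, 0, 0, 0, 0],
    [0, 0, 0, 0, 0],
    [0, 0, 0, 0, 0],
    [0, 0, 0, 0, 0],
  ],
)

```text
clock: 36.28
tcp_pos: [403.6, -141.5, 40.3]
eef_rot: [-3.142, -0.0, -0.065]
wrist_force: [0.3, 0.3, -1.2]
opening: 0.2
```

```bash
python3 - <<'E'
from h import *
s=observe()
T=tool(); im,d,P,us,vs=cloud('wrist',T); print(s['wrist_force'],s['joints'],s['opening'])
t=(P-T[:3,3])@T[:3,:3]
print(s['eef_rot'])
m=(P[:,2]>32)&(P[:,2]<50)&(t[:,0]>70)&(t[:,0]<200)&(abs(t[:,1])<50); print('toast z',m.sum(),np.median(P[m][:,2]) if m.any() else '',t[m].min(0) if m.any() else '')
m=(t[:,0]>70)&(t[:,0]<170)&(abs(t[:,1])<12)&(t[:,2]<28);print('blade tip',t[m].max(0)[0],'z',np.median(P[m][:,2]))
go()
im,d=capture('scene')
E
```

```text
[ 0.3  0.3 -1.2] [ 0.4  0.4 -0.2  2.3  0.1  0.5 -1.5] 0.19998211681071787
[-3.1 -0.  -0.1]
toast z 0  
blade tip 131.96596195865106 z 16.765023847765775
tool cm [0. 0. 0.] turn 0 now [ 403.5 -141.6   40.3] yaw -3.7
```

>>> move_arm(
  motion=[
    [0, 0, 0, -1, 0],
    [0, 0, 0, -2.5, 0],
    [0, 0, 0, -2.5, 0],
    [0, 3, 0, -1.5, 0],
    [0, 4, 0, 0, 0],
  ],
)

```text
clock: 37.0
tcp_pos: [474.3, -146.7, 117.6]
eef_rot: [3.14, -0.003, -0.066]
wrist_force: [0.0, 0.3, -0.9]
opening: 0.202
```

>>> move_arm(
  motion=[
    [0, -0.3, -5, 0, 0],
    [0, -0.4, -6, 0, 0],
    [0, -0.4, -6, 0, 0],
    [0, -0.4, -6, 0, 0],
    [0, -0.4, -6, 0, 0],
  ],
)

```text
clock: 37.62
tcp_pos: [473.0, 146.3, 116.2]
eef_rot: [-3.141, -0.001, -0.065]
wrist_force: [2.0, 1.1, -0.9]
opening: 0.202
```

>>> move_arm(
  motion=[
    [0, -0.3, -5, 0, 0],
    [0, 0, 0, 0, -5.6],
    [0, 0, 0, 0, -5.6],
    [0, 0, 0, 0, 0],
    [0, 0, 0, 0, 0],
  ],
)

```text
clock: 38.25
tcp_pos: [473.4, 194.3, 115.6]
eef_rot: [3.142, -0.0, 0.129]
wrist_force: [-0.9, 0.5, -0.3]
opening: 0.198
```

```bash
python3 - <<'E'
from h import *
capture('scene')
s=observe();T=tool(); im,d,P,us,vs=cloud('wrist',T); print(s['wrist_force'],s['opening'])
go(393.3,339.6,116,7.5)
im,d,P,us,vs=cloud('top')
m=(P[:,1]>400)&(P[:,0]>300)&(P[:,0]<760)&(P[:,2]>30)&(P[:,2]<130); rects(P[m],30,130,500,480,160); Q=P[m]
if m.any(): print(Q[:,2].max(), Q[Q[:,2]>60][:,:2].min(0),Q[Q[:,2]>60][:,:2].max(0))
rects(P,32,46,595,-120,120)
E
```

```text
[ 0.4  0.  -1.8] 0.20708805379311188
tool cm [ -6.1 -15.4  -0.1] turn -0.1 now [473.3 194.3 115.5] yaw 7.4
blob c [345.2 496.2] size [43.5 10.5] long axis deg -90.0
blob c [518.1 546.3] size [69.1 66. ] long axis deg 34.5
blob c [589.1 599.9] size [137.9  57.7] long axis deg -11.0
blob c [613.  400.2] size [54.   1.5] long axis deg 0.0
129.9827563388419 [305.3 487. ] [704.2 783.1]
blob c [ 593.  -153.6] size [64.9 63.9] long axis deg 82.4
```

The first slice lies on the grill at (593, -154), flat and 64 mm square. On to the second slice.

>>> move_arm(
  motion=[
    [0, -1, -3, 0, -0.1],
    [0, -1.5, -4, 0, 0],
    [0, -1.5, -4, 0, 0],
    [0, -1.5, -3, 0, 0],
    [0, -0.6, -1.4, 0, 0],
  ],
)

```text
clock: 39.02
tcp_pos: [391.3, 340.9, 115.5]
eef_rot: [-3.141, 0.0, 0.135]
wrist_force: [0.2, -0.3, -1.7]
opening: 0.205
```

>>> move_arm(
  motion=[
    [0, 0, 0, 2.5, 0],
    [0, 0, 0, 3, 0],
    [0, 0, 0, 2.1, 0],
    [0, 0, 0, 0, 0],
    [0, 0, 0, 0, 0],
  ],
)

```text
clock: 39.65
tcp_pos: [393.4, 339.2, 40.0]
eef_rot: [-3.141, -0.001, 0.131]
wrist_force: [-0.9, 0.4, -0.6]
opening: 0.203
```

```bash
python3 - <<'E'
from h import *
s=observe();T=tool(); im,d,P,us,vs=cloud('wrist',T); print(s['wrist_force'],s['opening'],s['joints'])
t=(P-T[:3,3])@T[:3,:3]
m=(t[:,0]>60)&(t[:,0]<125)&(abs(t[:,1])<20)&(t[:,2]<35)&(t[:,2]>10);print('blade z',np.median(P[m][:,2]),t[m].min(0),t[m].max(0))
go(497.4,353.3,40,7.5)
im,d,P,us,vs=cloud('top'); rects(P,32,46,620,300,120)
E
```

```text
[-0.9  0.4 -0.6] 0.2033662565438152 [-0.5  0.5 -0.4  2.   0.3  0.7 -2.5]
blade z 16.503263684095145 [ 60.  -14.4  20.8] [125.   15.9  26.2]
tool cm [10.5 -0.   0.1] turn 0.0 now [393.5 339.5  40.3] yaw 7.5
blob c [611.1 367.4] size [67.3 66.6] long axis deg -88.2
```

>>> move_arm(
  motion=[
    [0, 1, 0, 0, 0],
    [0, 2, 0, 0, 0],
    [0, 2.5, 0, 0, 0],
    [0, 2.5, 0, 0, 0],
    [0, 1.7, 0, 0, 0],
  ],
)

```text
clock: 40.38
tcp_pos: [490.9, 352.0, 39.7]
eef_rot: [-3.141, -0.001, 0.131]
wrist_force: [-0.4, 0.0, -0.8]
opening: 0.2
```

>>> move_arm(
  motion=[
    [0, 0.8, 0, 0, 0],
    [0, 0, 0, 0, 0],
    [0, 0, 0, 0, 0],
    [0, 0, 0, 0, 0],
    [0, 0, 0, 0, 0],
  ],
)

```text
clock: 41.0
tcp_pos: [496.2, 353.1, 39.4]
eef_rot: [3.141, 0.0, 0.133]
wrist_force: [-0.5, -0.1, -1.8]
opening: 0.2
```

```bash
python3 - <<'E'
from h import *
s=observe();T=tool(); im,d,P,us,vs=cloud('wrist',T); save('w11',im);print(s['wrist_force'])
t=(P-T[:3,3])@T[:3,:3]
m=(P[:,2]>32)&(P[:,2]<50)&(t[:,0]>60)&(t[:,0]<165)&(abs(t[:,1])<45); print('toast z',np.median(P[m][:,2]),t[m].min(0),t[m].max(0))
rects(P,18,28.5,620,300)
go(497.4,353.3,40,7.5)
E
```

```text
[-0.5 -0.1 -1.8]
toast z 39.12264984325758 [ 83.5 -33.6  -3.4] [126.4  32.5   7.3]
blob c [566.6 387.8] size [23.8  7.9] long axis deg 11.3
blob c [572.2 336.2] size [19.5  7.5] long axis deg 0.0
blob c [597.9 319.3] size [68.5  7.6] long axis deg 7.3
blob c [604.6 267.9] size [67.2  8.5] long axis deg 7.6
blob c [607.  248.1] size [68.5  8.6] long axis deg 7.1
tool cm [ 0.1 -0.  -0.1] turn 0.1 now [496.3 353.1  39.4] yaw 7.6
```

>>> move_arm(
  motion=[
    [0, 0, 0, -0.4, 0],
    [0, 0, 0, -0.6, 0],
    [0, 0, 0, -1, 0],
    [0, 0, 0, -1.5, 0],
    [0, 0, 0, -1.5, 0],
  ],
)

```text
clock: 41.68
tcp_pos: [496.8, 353.2, 90.7]
eef_rot: [-3.141, -0.001, 0.132]
wrist_force: [-0.3, -0.5, -1.1]
opening: 0.201
```

>>> move_arm(
  motion=[
    [0, 0, 0, -1, 0],
    [0, -0.5, 0, 0, 0],
    [0, -1, 0, 0, 0],
    [0, -1, 0, 0, 0],
    [0, -0.5, 0, 0, 0],
  ],
)

```text
clock: 42.3
tcp_pos: [465.5, 348.9, 98.9]
eef_rot: [3.141, 0.001, 0.133]
wrist_force: [0.3, -0.8, -1.9]
opening: 0.201
```

```bash
python3 - <<'E'
from h import *
s=observe();T=tool(); im,d,P,us,vs=cloud('wrist',T); print(s['wrist_force'],s['opening'])
t=(P-T[:3,3])@T[:3,:3]
m=(t[:,0]>70)&(t[:,0]<165)&(abs(t[:,1])<50)&(t[:,2]<18)&(t[:,2]>-10);B=t[m]; print('toast tool',len(B),B.min(0),B.max(0),np.median(B[:,2]))
go(484.9,-74.5)
E
```

```text
[ 0.3 -0.8 -1.9] 0.20110832654741959
toast tool 16944 [ 83.2 -33.8   6.2] [128.6  32.   17.3] 9.436931509725223
tool cm [-3.7 42.2  0. ] turn 0 now [465.2 349.   99. ] yaw 7.6
```

>>> move_arm(
  motion=[
    [0, -0.1, 1, 0, 0],
    [0, -0.2, 2, 0, 0],
    [0, -0.2, 2.7, 0, 0],
    [0, -0.2, 2.7, 0, 0],
    [0, -0.2, 2.7, 0, 0],
  ],
)

```text
clock: 42.98
tcp_pos: [472.9, 235.0, 99.3]
eef_rot: [3.141, 0.0, 0.13]
wrist_force: [0.8, -0.8, -0.7]
opening: 0.203
```

>>> move_arm(
  motion=[
    [0, -0.2, 2.7, 0, 0],
    [0, -0.2, 2.7, 0, 0],
    [0, -0.2, 2.7, 0, 0],
    [0, -0.2, 2.7, 0, 0],
    [0, -0.2, 2.7, 0, 0],
  ],
)

```text
clock: 43.6
tcp_pos: [480.3, 99.9, 99.3]
eef_rot: [3.141, 0.0, 0.13]
wrist_force: [-0.5, 0.3, -1.6]
opening: 0.199
```

>>> move_arm(
  motion=[
    [0, -0.2, 2.7, 0, 0],
    [0, -0.2, 2.7, 0, 0],
    [0, -0.2, 2.7, 0, 0],
    [0, -0.2, 2.7, 0, 0],
    [0, -0.2, 2.7, 0, 0],
  ],
)

```text
clock: 44.22
tcp_pos: [487.6, -35.1, 99.4]
eef_rot: [3.141, 0.0, 0.13]
wrist_force: [0.3, -0.2, -1.4]
opening: 0.204
```

>>> move_arm(
  motion=[
    [0, -0.3, 2, 0, 0],
    [0, -0.3, 1.3, 0, 0],
    [0, -0.2, 0.8, 0, 0],
    [0, 0, 0, 0, 3],
    [0, 0, 0, 0, 4],
  ],
)

```text
clock: 44.85
tcp_pos: [485.6, -73.9, 99.3]
eef_rot: [-3.141, -0.0, 0.008]
wrist_force: [-0.1, -0.0, -2.2]
opening: 0.201
```

>>> move_arm(
  motion=[
    [0, 0, 0, 0, 4.3],
    [0, 0, 0, 0, 0],
    [0, 0, 0, 0, 0],
    [0, 0, 0, 0, 0],
    [0, 0, 0, 0, 0],
  ],
)

```text
clock: 45.48
tcp_pos: [485.8, -74.1, 99.3]
eef_rot: [-3.142, -0.0, -0.065]
wrist_force: [-0.7, 0.2, -1.4]
opening: 0.201
```

```bash
python3 - <<'E'
from h import *
s=observe();T=tool(); im,d,P,us,vs=cloud('wrist',T); save('w12',im); print(s['wrist_force'],s['opening'])
t=(P-T[:3,3])@T[:3,:3]
m=(t[:,0]>70)&(t[:,0]<165)&(abs(t[:,1])<50)&(t[:,2]<18)&(t[:,2]>-10);B=t[m]; print('toast tool',len(B),B.min(0),B.max(0),np.median(B[:,2]))
rects(P,18,29,590,-80)
go(484.9,-74.5,yaw=-3.7)
E
```

```text
[-0.7  0.2 -1.4] 0.2005291447702111
toast tool 16906 [ 83.3 -33.7   6.6] [128.9  32.   17.8] 9.403529637022134
blob c [ 549.8 -177.2] size [22.5  7.5] long axis deg 0.0
blob c [ 553.5 -126.2] size [24.   7.5] long axis deg 0.0
blob c [ 555. -106.] size [24.  6.] long axis deg 0.0
blob c [560.2 -54.7] size [28.3  7.1] long axis deg -4.1
blob c [590.2 -36.7] size [86.   7.2] long axis deg -3.9
blob c [594.1  14.3] size [87.2  7.7] long axis deg -3.7
blob c [ 600.8 -234.2] size [43.5 31.5] long axis deg 0.0
tool cm [-0.1  0.1 -0. ] turn -0.0 now [485.8 -74.1  99.3] yaw -3.7
```

>>> move_arm(
  motion=[
    [0, -0.1, 0, 0.7, 0],
    [0, 0, 0, 1.3, 0],
    [0, 0, 0, 1.5, 0],
    [0, 0, 0, 1, 0],
    [0, 0, 0, 0.6, 0],
  ],
)

```text
clock: 46.15
tcp_pos: [484.4, -73.9, 47.3]
eef_rot: [-3.142, 0.001, -0.065]
wrist_force: [0.3, -0.4, -1.5]
opening: 0.203
```

>>> move_arm(
  motion=[
    [0, 0, 0, 0.4, 0],
    [0, 0, 0, 0.4, 0],
    [0, 0, 0, 0, 0],
    [0, 0, 0, 0, 0],
    [0, 0, 0, 0, 0],
  ],
)

```text
clock: 46.78
tcp_pos: [485.0, -74.1, 40.6]
eef_rot: [3.142, -0.001, -0.065]
wrist_force: [0.1, -0.2, -1.3]
opening: 0.201
```

```bash
python3 - <<'E'
from h import *
s=observe();T=tool(); im,d,P,us,vs=cloud('wrist',T); print(s['wrist_force'])
t=(P-T[:3,3])@T[:3,:3]
m=(t[:,0]>55)&(t[:,0]<75)&(abs(t[:,1])<20)&(t[:,2]<35)&(t[:,2]>10);print('blade z',np.median(P[m][:,2]))
m=(P[:,2]>32)&(P[:,2]<50)&(t[:,0]>70)&(t[:,0]<165)&(abs(t[:,1])<50); print('toast z',np.median(P[m][:,2]),t[m].min(0),t[m].max(0))
go()
E
```

```text
[ 0.1 -0.2 -1.3]
blade z 16.70157461608116
toast z 39.05249075649499 [ 82.4 -34.1  -1.4] [127.3  50.    8.6]
tool cm [0. 0. 0.] turn 0 now [485.  -74.1  40.5] yaw -3.7
```

>>> move_arm(
  motion=[
    [0, -1, 0, 0, 0],
    [0, -1.5, 0, 0, 0],
    [0, -1.5, 0, 0, 0],
    [0, -1, 0, 0, 0],
    [0, -0.5, 0, 0, 0],
  ],
)

```text
clock: 47.45
tcp_pos: [429.1, -70.5, 40.4]
eef_rot: [3.141, 0.0, -0.065]
wrist_force: [-0.4, -0.1, -0.5]
opening: 0.203
```

>>> move_arm(
  motion=[
    [0, -0.5, 0, 0, 0],
    [0, -0.5, 0, 0, 0],
    [0, -0.5, 0, 0, 0],
    [0, -0.4, 0, 0, 0],
    [0, 0, 0, 0, 0],
  ],
)

```text
clock: 48.08
tcp_pos: [410.7, -69.2, 40.3]
eef_rot: [3.142, 0.0, -0.065]
wrist_force: [0.5, 0.2, -1.0]
opening: 0.199
```

```bash
python3 - <<'E'
from h import *
np.set_printoptions(precision=3,suppress=True)
capture('scene');s=observe();T=tool(); im,d,P,us,vs=cloud('wrist',T); print(s['wrist_force'],s['joints'],s['eef_rot'],s['opening'])
t=(P-T[:3,3])@T[:3,:3]
m=(t[:,0]>70)&(t[:,0]<170)&(abs(t[:,1])<12)&(t[:,2]<28)
for a in range(75,170,10):
    k=m&(t[:,0]>=a)&(t[:,0]<a+10)
    if k.any(): print(a,np.median(P[k][:,2]),end='; ')
go()
im,d,P,us,vs=cloud('top'); rects(P,32,46,595,-110,90)
E
```

```text
[-0.532  0.337 -1.072] [ 0.28   0.35  -0.252  2.274  0.169  0.533 -1.739] [ 3.142 -0.    -0.065] 0.2017487863738846
75 16.90799052380538; 85 16.86208705423067; 95 16.794223774009964; 105 16.805370146043117; 115 16.831279925611085; 125 16.827620957272387; tool cm [0. 0. 0.] turn 0 now [411.215 -69.212  40.368] yaw -3.7
blob c [ 593.4 -153.5] size [64.5 64.2] long axis deg 84.3
blob c [598.4 -81.5] size [65.1 64.9] long axis deg 81.9
```

>>> move_arm(
  motion=[
    [0, -0.4, 0, 0, 0],
    [0, 0, 0, -1, 0],
    [0, 0, 0, -2.5, 0],
    [0, 0, 0, -2.5, 0],
    [0, 3, 0, -1.5, 0],
  ],
)

```text
clock: 48.85
tcp_pos: [435.7, -71.1, 116.9]
eef_rot: [3.141, 0.0, -0.065]
wrist_force: [0.9, -0.2, -0.5]
opening: 0.201
```

>>> move_arm(
  motion=[
    [0, 3.8, -1, 0, 0],
    [0, -0.3, -4, 0, 0],
    [0, -0.4, -5, 0, 0],
    [0, -0.4, -5, 0, 0],
    [0, -0.4, -5, 0, 0],
  ],
)

```text
clock: 49.48
tcp_pos: [472.9, 128.6, 116.1]
eef_rot: [-3.141, -0.001, -0.065]
wrist_force: [0.8, -0.4, -1.0]
opening: 0.2
```

>>> move_arm(
  motion=[
    [0, -0.4, -5, 0, 0],
    [0, -2, -4, 0, 0],
    [0, -2.5, -3, 0, 0],
    [0, -2.5, -3, 0, 0],
    [0, -2, -1.5, 0, 0],
  ],
)

```text
clock: 50.1
tcp_pos: [388.6, 300.0, 116.1]
eef_rot: [-3.14, -0.001, -0.062]
wrist_force: [1.1, -0.1, -0.3]
opening: 0.203
```

>>> move_arm(
  motion=[
    [0, 0, 0, -1, -9],
    [0, 0, 0, 0, -9],
    [0, 0, 0, 0, -9],
    [0, 0, 0, 0, -9],
    [0, 0, 0, 0, -9],
  ],
)

```text
clock: 50.72
tcp_pos: [389.9, 297.8, 125.9]
eef_rot: [3.141, -0.001, 0.725]
wrist_force: [0.5, 0.0, -1.4]
opening: 0.202
```

>>> move_arm(
  motion=[
    [0, 0, 0, 0, -9],
    [0, 0, 0, 0, -9],
    [0, 0, 0, 0, -9],
    [0, 0, 0, 0, -9],
    [0, 0, 0, 0, -9],
  ],
)

```text
clock: 51.35
tcp_pos: [389.9, 297.7, 125.9]
eef_rot: [3.141, 0.0, 1.511]
wrist_force: [-0.1, -0.7, -0.7]
opening: 0.201
```

```bash
python3 - <<'E'
from h import *
capture('scene');s=observe();T=tool(); im,d,P,us,vs=cloud('wrist',T); save('w13',im); print(s['clock'],s['wrist_force'],s['opening'])
go(385.3,299.5,27.2,87.2)
t=(P-T[:3,3])@T[:3,:3]
m=(t[:,0]>60)&(t[:,0]<125)&(abs(t[:,1])<20)&(t[:,2]<35)&(t[:,2]>10);print('blade tool z',np.median(t[m][:,2]))
E
```

```text
51.4 [ 0.1  0.1 -1.8] 0.20004428680320846
tool cm [ 0.1 -0.5  9.8] turn -1.0 now [389.9 297.7 125.7] yaw 86.2
blade tool z 23.55464528027851
```

>>> move_arm(
  motion=[
    [0, 0, 0, 3, 0],
    [0, 0, 0, 3, 0],
    [0, 0, 0, 2.5, 0],
    [0, 0, 0, 0.7, 0],
    [0, 0, 0, 0.3, 0],
  ],
)

```text
clock: 52.08
tcp_pos: [390.0, 298.3, 30.7]
eef_rot: [3.141, -0.0, 1.505]
wrist_force: [-0.2, 0.8, -1.3]
opening: 0.202
```

>>> move_arm(
  motion=[
    [0, 0, 0, 0.2, 0],
    [0, 0, 0, 0.15, 0],
    [0, 0, 0, 0, 0],
    [0, 0, 0, 0, 0],
    [0, 0, 0, 0, 0],
  ],
)

```text
clock: 52.7
tcp_pos: [390.1, 298.1, 27.2]
eef_rot: [3.141, -0.0, 1.506]
wrist_force: [0.6, -0.8, 1.6]
opening: 0.203
```

```bash
python3 - <<'E'
from h import *
s=observe();T=tool(); im,d,P,us,vs=cloud('wrist',T); print(s['clock'],s['wrist_force'],s['opening'])
go(385.3,299.5,27.2,87.2)
t=(P-T[:3,3])@T[:3,:3]
m=(t[:,0]>60)&(t[:,0]<125)&(abs(t[:,1])<12)&(t[:,2]<35)&(t[:,2]>10);print('blade z',np.median(P[m][:,2]))
E
```

```text
52.7 [ 0.6 -0.8  1.6] 0.20277938882896065
tool cm [ 0.1 -0.5 -0. ] turn -0.9 now [390.1 298.1  27.2] yaw 86.3
blade z 3.7425789938795333
```

It's touching the worktop lightly, so I'll release and back off upward.

>>> move_arm(
  motion=[
    [0, 0, 0, 0.03, 0],
    [0.7, 0, 0, 0, 0],
    [0.7, 0, 0, 0, 0],
    [0.7, 0, 0, 0, 0],
    [0.7, 0, 0, 0, 0],
  ],
)

```text
clock: 53.38
tcp_pos: [389.7, 297.9, 26.3]
eef_rot: [-3.141, 0.0, 1.506]
wrist_force: [-0.2, -1.1, -0.0]
opening: 0.573
```

>>> move_arm(
  motion=[
    [0.7, 0, 0, 0, 0],
    [0.7, 0, 0, -2, 0],
    [0.7, 0, 0, -4, 0],
    [0.7, 0, 0, -5, 0],
    [0.7, 0, 0, -5, 0],
  ],
)

```text
clock: 54.0
tcp_pos: [389.5, 297.8, 187.8]
eef_rot: [-3.141, 0.0, 1.506]
wrist_force: [0.4, 0.5, 1.3]
opening: 0.7
```

>>> move_arm(
  motion=[
    [0.7, -3, 0, -4, 0],
    [0.7, -3, 0, -2, 0],
    [0.7, 0, 0, 0, 0],
    [0.7, 0, 0, 0, 0],
    [0.7, 0, 0, 0, 0],
  ],
)

```text
clock: 54.62
tcp_pos: [385.3, 238.8, 245.7]
eef_rot: [-3.14, -0.0, 1.508]
wrist_force: [-0.0, -0.5, -0.3]
opening: 0.698
```

```bash
python3 - <<'E'
from h import *
s=observe();T=tool(); im,d,P,us,vs=cloud('wrist',T); go(); print('bar');rects(P,50,66,390,310,130); save('w14',im)
im,d,P,us,vs=cloud('top'); save('t14',cv2.resize(im[90:390,110:510],(800,600)))
print('toasts');rects(P,32,46,595,-110,90); print('coupler');
Q=P[box(P,610,-243,30,60,100)]; r=np.hypot(Q[:,0]-609.7,Q[:,1]+243.4); print('rim',np.median(Q[(r>21)&(r<27),2]),'cap',np.median(Q[r<12,2]))
E
```

```text
tool cm [0. 0. 0.] turn 0 now [385.3 238.8 245.7] yaw 86.4
bar
blob c [394.  293.8] size [93.7 19.4] long axis deg 84.6
toasts
blob c [ 593.1 -153.5] size [64.9 64.8] long axis deg 83.7
blob c [598.6 -80.9] size [65.3 64.7] long axis deg 81.9
coupler
rim 73.11065716035137 cap 89.8975078333483
```

View pics/t14.png

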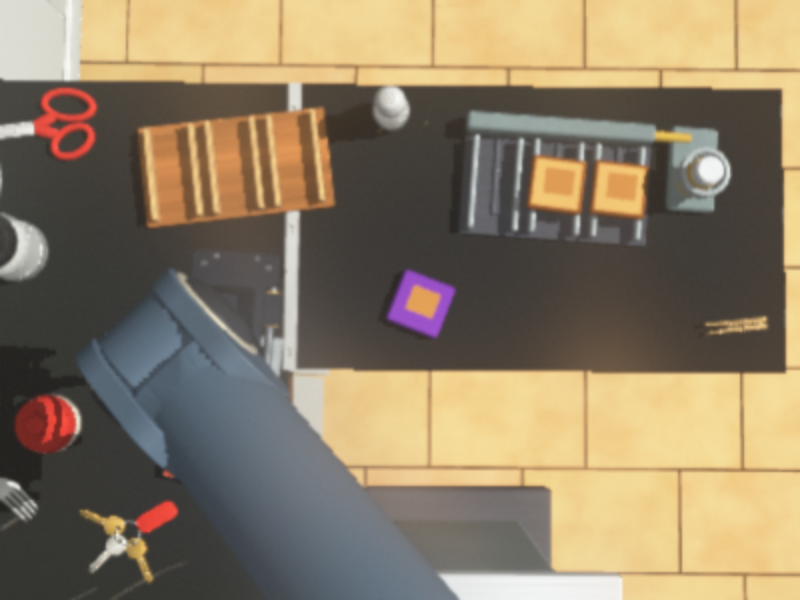

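The top view shows both slices flat on the grill at (557,184) and (620,188), and the capsule in the coupler at (710,172). The rack is empty, and the purple slice and the other bystanders in view are where they were. The turner is under the arm in this picture, but the wrist depth shows it lying level.

```bash
python3 - <<'E'
from h import *
T=tool(); im,d,P,us,vs=cloud('wrist',T)
m=(abs(P[:,0]-400)<15)&(P[:,1]>375)&(P[:,1]<440); print('blade z',np.percentile(P[m][:,2],[10,50,90]),observe()['clock'])
print(close_job())
E
```

```text
blade z [1.1 3.6 4.8] 54.775
the job is handed in; nothing more can be done
None
```

The job is done and handed in at about 55 s of the 208 s allowed. The capsule is locked in the coupler, both slices are on the grill, and the turner is lying flat on the worktop.

- **Capsule:** my first lift came before the fingers had closed, so the capsule stayed standing where it was. The second grasp held. It stood on the jaws, dropped home when I pulled the sleeve down 12 mm (12 N), and the sleeve sprang back up. Close wrist readings put the rim at 75 mm and the capsule top at 91 mm. The last top-camera readings were 73 and 90 mm, about 2 mm lower, which is within the calibration error.
- **Bread:** only two slices were on the rack. I carried both on the turner and set them in the grill's middle and right-hand bays. The last check found them about 65 × 65 mm with tops at the height expected on the bars, centred to within 2 mm. The fingers never touched the bread.
- **Turner:** it is back at about its original place. The last check read its handle about 6 mm from where I released it, and I did not look into why. The blade still lay flat, with its top about 3.6 mm above the worktop.
- **Everything else:** in the last top picture the purple slice, salt and peg were where they began. The arm hid the sweet and almost all of the matchbox, so I did not confirm those two.

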